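# Unload the dough press for refilling

## Task

The barrel of the dough press is empty. Flip the pawl back off the toothed rod so that it stays off, draw the plunger all the way back out of the barrel, then take the barrel out of the press and stand it upright with its open mouth up, wholly on the round cork mat, ready to be refilled. Do not drop the barrel, leave the pawl off and the plunger back, and leave everything else where it stands.

Things in the scene. Friction and masses are not known exactly. Their poses are not given: they have to be found in the camera images.
- press: Dough press, fixed: white base plate 104 mm wide (local x), 268 mm long (local y -152 to 116 mm), 20 mm high. Origin on the worktop, z up. Barrel and rod axis: local x = 0, 80 mm up, along y; die end at -y, the plunger draws back to +y. Tallest parts: yoke posts (y -143 to -135 mm, 100 mm high) and steel rod housing (38 mm wide, y 30 to 106 mm, 120 mm high).
- cradle (a point): Point on the barrel axis at the middle of the barrel's seat, 80 mm above the worktop. For 40 mm to either side of it along the barrel nothing but the base plate lies beside or below the barrel, so fingers can close across it from above. Its two ends rest in saddles with low cheeks and 1.5 to 2 mm of play; it lifts straight up once the piston is out of it.
- pawl (a joint): Hinge of the flip-over pawl, in rad; hinge line parallel to the press's x at local y = 85 mm, 110.5 mm up. At -0.1 to 0.2 its tooth rests on the rod and the red-topped lever leans 25 degrees toward the barrel. It grows as the lever is pushed back (+y), tips over by its own weight from about 0.6, and at 1.31 lies on its stop and stays, leaning 50 degrees back. Takes under 1 N.
- pawl_bar (a point): Centre of the red thumb bar on top of the pawl's lever, 48 mm from the hinge: a round bar 44 mm long (along the press's x), 13 mm thick. At the start it is about 154 mm above the worktop and 20 mm on the barrel's side of the hinge line; flipped, about 141 mm up and 37 mm behind (+y) the hinge line.
- plunger (a joint): Slide of the plunger (white 41 mm piston, toothed rod of 12 mm pitch, wooden knob) along the press's +y, in m: near 0 the piston is deep in the barrel, 0.125 is fully back on its stop; clear of the barrel from 0.116. Starts at 0.002 to 0.03. Pawl on the rod: it comes back one tooth at most. Pawl off: it slides with 3 N of friction and stays where left.
- plunger_knob (a point): Centre of the wooden knob on the rear end of the rod: round, 39 mm in diameter, 36 mm long, axis along the rod, 80 mm above the worktop. Grip it from above, across the rod. It moves with the plunger.
- barrel: Loose aluminium tube 130 mm long, 55 mm outside, 47 mm inside, 0.3 to 0.55 kg, with a green octagonal ring nut (64 mm across flats, 14 mm thick) closing the die end. Origin: centre of the nut's end face; its z axis runs along the tube to the open mouth. Starts in the press, z along the press's +y. Lying on the worktop its axis is about 30 mm up; the nut keeps it from rolling.
- barrel_mouth (a point): Centre of the barrel's open mouth, 130 mm from the nut end along the barrel's z.
- mat: Round cork mat, fixed, 160 mm in diameter, 6 mm thick; origin at the centre of its underside. It lies between the press and the robot, to the left or to the right. The worktop between mat and board (x 0.38 to 0.47 m, y -0.08 to 0.08 m) is always empty: room to put things down.
- board: Oak board 150 x 170 mm, 14 mm thick, fixed; origin under its centre. It lies on the side where the mat does not. Not used.
- tin_red: Tin with red label, 74 mm in diameter, 108 mm high, loose; origin under its centre. To be left alone.
- tin_yellow: Tin with yellow label, 74 mm in diameter, 108 mm high, loose; origin under its centre. To be left alone.
- pasta_jar: Glass jar 92 mm in diameter, 170 mm high, loose; origin under its centre. To be left alone.
- mug: Blue mug, 80 mm in diameter, 92 mm high, loose; origin under its centre. To be left alone.
- bowl: White bowl, 130 mm in diameter, 60 mm high, loose; origin under its centre. To be left alone.
- oil: Green bottle, 62 mm in diameter, 190 mm high, loose; origin under its centre. To be left alone.
- spatula: Steel spatula with wooden handle, 240 mm long, lying on the worktop at the far left of the mat and board, loose. To be left alone.
Mind the look-alikes: they are no part of the job. What is shaped like the barrel but orange is not meant.

How it is judged:
By the outcome, as a careful person would: the job done as asked, in the order asked, and still so for the second after the job is handed in, with the robot touching nothing.
It also fails if it takes over 61 s, if anything falls off the work surface, if the arm or the gripper's body presses on something with over 40 N, if the wrist force passes 120 N, or if a joint passes its speed limit or range.

## Robot

A 7-joint arm with a two-finger parallel gripper is mounted at the origin on the work surface. World frame = base frame: x ahead of the robot, y to its left, z up, the work surface at z = 0. Lengths are in m, angles in rad, forces in N, time in s.
With the tool pointing down it reaches from about 0.4 to 0.85 m from the base axis. Payload 10.4 kg.
Tool frame: the origin (TCP) lies at the very end of the fingers, on their centre line; the grasp point (between the pads) lies 19 mm behind it; z points along the fingers, y is the line along which they close (so a half turn about z gives the same grasp; the last joint's range is limited). The gripper opens to 85 mm and grips with 20 to 120 N. Pads are 22 mm wide; open, the fingers measure 114 mm over their backs; the gripper's body (76 mm by 85 mm) begins 54 mm behind the grasp point. The pads swing forward as they close: fully open they stand 13 mm farther back than shut.
Start: joints at [1.231, 0.332, -0.065, 1.46, 0.022, 1.35, -0.088], TCP at [0.195, -0.594, 0.195] pointing down, gripper open.
Joint ranges: [-2.6, 2.6], [-0.5, 2.12], [-1.47, 1.34], [0.16, 2.42], [-1.27, 4.41], [0.06, 2.06], [-2.6, 2.6]. Speed limits (rad/s): [2.22, 2.22, 2.79, 2.79, 3.14, 3.14, 3.14].

## Interface

Orientations are given as a unit quaternion [x, y, z, w].
In Python, from workcell import manip, vision, order gives the robot as it stands. The module is installed in compiled form; this text tells all that it offers.
- The arm moves only by the tool move_arm, never from a script. Its argument "motion" is a list of rows, each a list of 3 entries, a list of its own where there are three numbers: the shift along the tool's x, y, z scaled (see below), then the turn, a rotation vector about the tool's x, y, z scaled (see below), then the opening, from -1 (shut) to 1 (fully open). In form: [[[dx, dy, dz], [wx, wy, wz], hand], ...]. A call has 1 to 12 rows; each row shifts and turns the commanded pose from where the row before left it, along the tool's axes as they then stand; what a row does not reach is not made up. The controller multiplies each number of a shift by 0.75 m and each number of a turn by pi/4 rad. A row lasts 1/10 s, in which the tool goes at most 50 mm and 8.59 degrees, less where a joint would pass 70% of its speed; a pose out of reach is approached as far as the arm can. A call with a number of a shift or a turn outside -1 to 1 is refused whole. A call with a gripper value outside its range is refused whole. The fingers move at their own pace and stop on an object; "newtons" is the grip in N (left out, the last holds). Time passes only in rows, so rows that do not move let the fingers close. It gives the time, the measured TCP pose, the force, the opening and the grip force at its end, in the units of the state.
- manip.get_obs(): the state, without advancing time (a new reading comes with each control period).
- vision.camera(name): name is "scene" or "top" or "wrist"; returns a dict with "pixels" (420x560x3 uint8, red, green, blue), "fx", "fy", "cx", "cy" (pixels), "k1" (the pictures are not rectified: a ray, as slopes to the right and down, at radius r is drawn at 1 + k1 r^2 times it, then the intrinsics apply), "R" (3x3) and "t" (3): a world point X has camera coordinates R X + t. Camera axes: x right, y down, z forward; pixel columns grow to the right and rows downward; lengths in m; the calibration is good to about 2 mm. A picture is of the moment at which its call begins. There is no depth.
- order.hand_in(): hands the job in; it is judged then, once.
The state is a dict: "clock": time; "joint_pos": joint angles; "joint_velocities": joint speeds; "tau": joint torques, N m; "position": TCP position; "ee_rot": TCP orientation; "ft_force": force on the tool from outside, world axes, zero at the start; "torque": the same for the moment, N m; "grip_width": opening from 0.0 (shut) to 1.0 (fully open); "grasp_force": force on a finger pad.
Only numpy, scipy, OpenCV 4.12 (cv2) and the standard library are available. Lean on these libraries where they do the work, as an engineer would, in place of code of your own. Each camera call takes 0.05 s, during which the arm holds its last target. There are 200 camera calls.

## Working session

There is one attempt and no reset: what is moved stays moved. The work goes in short steps, Python scripts to look and compute and a tool call to move; the robot and the scene stay as the last step left them, time stands still between calls to the robot, and variables do not carry over. Pictures are saved under pics/ and viewed, at most 10 in all, crops included, and the job is handed in when it is done.

Besides the shell and the picture viewer there is one more tool, called after "Emit:" as a command line: name --argument value ..., lists and objects as JSON in quotes. move_arm: Moves the arm, as the interface text tells. Its arguments: {"type":"object","properties":{"motion":{"type":"array"},"newtons":{"type":"number"}},"required":["motion"]}

```bash
mkdir -p pics
cat > h.py <<'E'
import numpy as np, cv2, pickle
from workcell import manip, vision, order
from scipy.spatial.transform import Rotation as Ro
def snap(n,f):
    c=vision.camera(n); cv2.imwrite('pics/'+f+'.png',c['pixels'][...,::-1]); pickle.dump(c,open('pics/'+f+'.pkl','wb')); return c
def ray(c,u,v):
    K=np.array([[c['fx'],0,c['cx']],[0,c['fy'],c['cy']],[0,0,1.]])
    p=cv2.undistortPoints(np.array([[[u,v]]],float),K,np.array([c['k1'],0,0,0.]))[0,0]
    R=np.array(c['R']);return -R.T@c['t'], R.T@np.array([p[0],p[1],1])
def atz(c,u,v,z):
    o,d=ray(c,u,v); return o+d*(z-o[2])/d[2]
def proj(c,X):
    p=np.array(c['R'])@X+c['t'];x,y=p[:2]/p[2];s=1+c['k1']*(x*x+y*y)
    return c['fx']*x*s+c['cx'],c['fy']*y*s+c['cy']
def tri(*a):
    A=0;b=0
    for c,u,v in a:
        o,d=ray(c,u,v);d=d/np.linalg.norm(d);P=np.eye(3)-np.outer(d,d);A=A+P;b=b+P@o
    return np.linalg.solve(A,b)
def ld(f): return pickle.load(open('pics/'+f+'.pkl','rb'))
E
python3 - <<'E'
from h import *
for n in('scene','top'):
    c=snap(n,n+'0'); print(n,-np.array(c['R']).T@c['t'],c['fx'],c['k1'])
    print(np.round(c['R'],2))
o=manip.get_obs();print(o['position'],o['ee_rot'],o['grip_width'],o['clock'])
E
```

```text
scene [0.81465649 0.58280408 1.19618306] 402.92423042180764 -0.05176861128512158
[[-0.87  0.5   0.01]
 [ 0.41  0.73 -0.55]
 [-0.28 -0.47 -0.84]]
top [ 0.3648947  -0.05349441  1.77287005] 531.0671665148927 -0.00694707183565359
[[-0.03 -1.   -0.02]
 [-1.    0.03 -0.06]
 [ 0.06  0.01 -1.  ]]
[ 0.19457051 -0.59354918  0.19411101] [ 9.87480036e-01  1.57742752e-01 -1.42904668e-04 -6.17872571e-04] 1.0018637457741828 0.1
```

View pics/scene0.png

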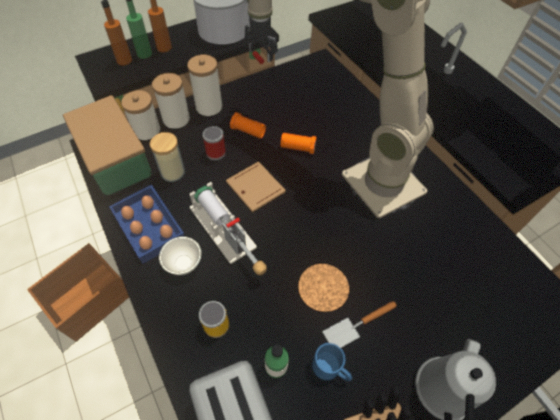

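View pics/top0.png

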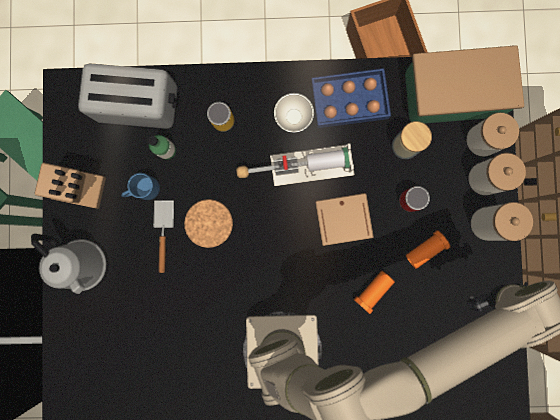

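The top view shows the press at about (312,165) with its die end (green nut) right at (349,157), pawl bar at (285,163), knob at (243,171) and mat at (208,223). The board is on the right. I'll enlarge the press in both views.

Run:
```python
from h import *
a=cv2.imread('pics/top0.png')[130:200,225:365]; b=cv2.imread('pics/scene0.png')[175:285,180:280]
cv2.imwrite('pics/ct.png',cv2.resize(a,None,fx=5.7,fy=5.7,interpolation=cv2.INTER_CUBIC))
cv2.imwrite('pics/cs.png',cv2.resize(b,None,fx=5.4,fy=5.4,interpolation=cv2.INTER_CUBIC))
```

```text
(no output)
```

View pics/ct.png

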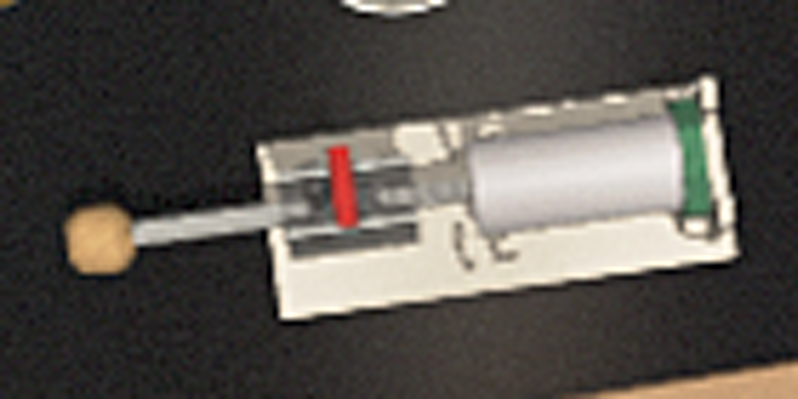

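View pics/cs.png

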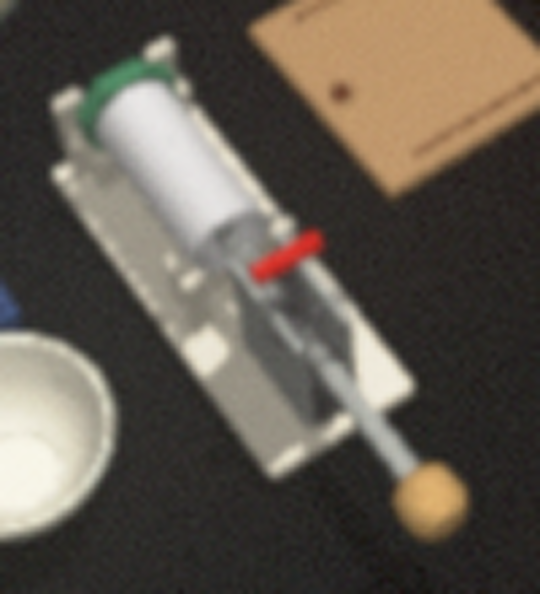

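Run:
```python
from h import *
T=ld('top0');S=ld('scene0')
t=lambda x,y:((x+.5)/5.7-.5+225,(y+.5)/5.7-.5+130)
s=lambda x,y:((x+.5)/5.4-.5+180,(y+.5)/5.4-.5+175)
r=lambda n,X:print(n,np.round(X,4))
k=tri((T,*t(100,240)),(S,*s(432,500)));r('knob tri',k)
r('knob top z.08',atz(T,*t(100,240),.08)); r('knob scene',atz(S,*s(432,500),.08))
r('bar tri',tri((T,*t(343,187)),(S,*s(288,256)))); r('bar top',atz(T,*t(343,187),.154)); r('bar sc',atz(S,*s(288,256),.154))
r('mouth',atz(T,*t(476,189),.08)); r('tube end',atz(T,*t(678,160),.08))
C=[atz(T,*t(262,145),.02),atz(T,*t(281,318),.02),atz(T,*t(735,257),.02)]
for x in C:r('corner',x)
print('len',np.linalg.norm(C[2]-C[1]),'wid',np.linalg.norm(C[1]-C[0]))
C2=[atz(S,*s(275,477),.02),atz(S,*s(412,388),.02),atz(S,*s(62,172),.02)]
for x in C2:r('corner sc',x)
D=(C[1]-C[2]);D/=np.linalg.norm(D);r('ang deg',np.degrees(np.arctan2(-D[0],D[1])))
D2=(C2[0]-C2[2]);r('ang sc',np.degrees(np.arctan2(-D2[0],D2[1])))
# mat
for c,n in((T,'top'),(S,'scene')):
    hsv=cv2.cvtColor(c['pixels'],cv2.COLOR_RGB2HSV)
    m=cv2.inRange(hsv,(5,70,90),(22,255,255)); 
    _,L,st,ce=cv2.connectedComponentsWithStats(m)
    g=(208,223) if n=='top' else (324,288)
    i=np.argmin([np.hypot(*(q-g)) if w[4]>300 else 1e9 for q,w in zip(ce,st)]);r('mat '+n,atz(c,*ce[i],.006));print(st[i])
for n,p,z in(('bowl',(293,113),.06),('mug',(142,186),.09),('board',(344,219),.014),('oil',(160,146),.15),('ytin',(220,115),.108)): r(n,atz(T,*p,z))
```

```text
knob tri [0.5851 0.1104 0.0806]
knob top z.08 [0.5866 0.1095 0.08  ]
knob scene [0.5836 0.1111 0.08  ]
bar tri [ 0.5998 -0.0284  0.157 ]
bar top [ 0.6019 -0.0293  0.154 ]
bar sc [ 0.5976 -0.0291  0.154 ]
mouth [ 0.6094 -0.103   0.08  ]
tube end [ 0.6225 -0.2171  0.08  ]
corner [0.6476 0.0193 0.02  ]
corner [0.5458 0.0108 0.02  ]
corner [ 0.5739 -0.2541  0.02  ]
len 0.2663450460142862 wid 0.1021698682239723
corner sc [0.6454 0.0267 0.02  ]
corner sc [0.5459 0.0139 0.02  ]
corner sc [ 0.6692 -0.2371  0.02  ]
ang deg 6.0651
ang sc 5.152
mat top [0.4268 0.2341 0.006 ]
[ 184  199   49   49 1832]
mat scene [0.4268 0.2394 0.006 ]
[ 298  263   52   49 1981]
bowl [ 0.7775 -0.0591  0.06  ]
mug [0.5485 0.4303 0.09  ]
board [ 0.4281 -0.2181  0.014 ]
oil [0.6649 0.3559 0.15  ]
ytin [0.7666 0.1735 0.108 ]
```

Everything fits: the tri. heights of knob and bar match, and the base measures 266 x 102 mm. The press origin is near (0.608, -0.095) with its y axis turned 6.1°. First I raise the tool and turn it into line with the press.

Emit:
move_arm --motion '[[[0, 0, -0.021], [0, 0, -0.173], -1], [[0, 0, -0.021], [0, 0, -0.173], -1], [[0, 0, -0.021], [0, 0, -0.173], -1], [[0, 0, -0.021], [0, 0, -0.173], -1], [[0, 0, -0.021], [0, 0, -0.173], -1], [[0, 0, -0.021], [0, 0, -0.173], -1], [[0, 0, -0.021], [0, 0, -0.173], -1], [[0, 0, -0.021], [0, 0, -0.173], -1], [[0, 0, -0.021], [0, 0, -0.173], -1], [[0, 0, -0.021], [0, 0, -0.173], -1], [[0, 0, 0], [0, 0, 0], -1]]'

```text
clock: 1.2
position: [0.1949, -0.5944, 0.354]
ee_rot: [0.668, 0.744, -0.001, 0.001]
ft_force: [-1.0, -0.0, 1.4]
grip_width: -0.0
grasp_force: 0.0
```

```bash
cat >> h.py <<'E'
A=np.radians(6.1);D=np.array([-np.sin(A),np.cos(A),0]);X=np.array([np.cos(A),np.sin(A),0]);O=np.array([.608,-.095,0])
def L(x,y,z): return O+X*x+D*y+np.array([0,0,z])
def Rg(tilt=0): # tool x along D, z down, then turned about tool y by tilt (deg)
    return Ro.from_matrix(np.c_[D,X,[0,0,-1]])*Ro.from_euler('y',tilt,degrees=True)
def to(P,R=None,n=1):
    o=manip.get_obs();q=Ro.from_quat(o['ee_rot']);d=q.inv().apply(P-o['position'])
    w=np.zeros(3) if R is None else (q.inv()*R).as_rotvec()
    loc=o['position']-O
    print('local now',np.round([loc@X,loc@D,loc[2]],4),'t',o['clock'],'F',np.round(o['ft_force'],1),'grip',o['grip_width'],o['grasp_force'],'q',np.round(o['joint_pos'],2))
    print('shift m',np.round(d,4),'|d|',np.linalg.norm(d).round(3),'rows',n,'each',np.round(d/.75/n,4),'turn deg',np.degrees(w).round(2),'each',np.round(w/(np.pi/4)/n,4))
E
python3 -c "
from h import *
to(L(0,.025,.35),Rg(),16)"
```

```text
local now [-0.4638 -0.4527  0.354 ] t 1.2 F [-1.  -0.   1.4] grip -0.0004971997289584187 0.0 q [ 1.34  0.32 -0.23  1.16  0.07  1.67  1.24]
shift m [0.4775 0.464  0.0032] |d| 0.666 rows 16 each [0.0398 0.0387 0.0003] turn deg [0.05 0.15 0.02] each [0.0001 0.0002 0.    ]
```

Emit:
move_arm --motion '[[[0.04, 0.0388, 0], [0, 0, 0], -1], [[0.04, 0.0388, 0], [0, 0, 0], -1], [[0.04, 0.0388, 0], [0, 0, 0], -1], [[0.04, 0.0388, 0], [0, 0, 0], -1], [[0.04, 0.0388, 0], [0, 0, 0], -1], [[0.04, 0.0388, 0], [0, 0, 0], -1], [[0.04, 0.0388, 0], [0, 0, 0], -1], [[0.04, 0.0388, 0], [0, 0, 0], -1], [[0.04, 0.0388, 0], [0, 0, 0], -1], [[0.04, 0.0388, 0], [0, 0, 0], -1], [[0.04, 0.0388, 0], [0, 0, 0], -1], [[0.04, 0.0388, 0], [0, 0, 0], -1]]'

```text
clock: 2.4
position: [0.5048, -0.1979, 0.3512]
ee_rot: [0.671, 0.741, -0.0, -0.0]
ft_force: [0.7, -1.0, 0.1]
grip_width: 0.003
grasp_force: 0.0
```

Emit:
move_arm --motion '[[[0.04, 0.0388, 0], [0, 0, 0], -1], [[0.04, 0.0388, 0], [0, 0, 0], -1], [[0.04, 0.0388, 0], [0, 0, 0], -1], [[0.037, 0.036, 0], [0, 0, 0], -1], [[0, 0, 0], [0, 0, 0], -1], [[0, 0, 0], [0, 0, 0], -1]]'

```text
clock: 3.0
position: [0.6057, -0.0693, 0.3508]
ee_rot: [0.67, 0.743, -0.0, -0.001]
ft_force: [-0.4, -1.4, 0.6]
grip_width: 0.001
grasp_force: 0.0
```

```bash
python3 -c "
from h import *
to(L(0,.025,.148),Rg(),6)
snap('wrist','w0')"
```

```text
local now [0.0005 0.0258 0.3508] t 3.0 F [-0.4 -1.4  0.6] grip 0.000651458093091746 0.0 q [ 0.53  0.34 -0.68  1.19  0.21  1.68  0.  ]
shift m [-9.000e-04 -1.000e-04  2.028e-01] |d| 0.203 rows 6 each [-0.0002 -0.      0.0451] turn deg [-0.11 -0.04 -0.17] each [-0.0004 -0.0002 -0.0006]
```

View pics/w0.png

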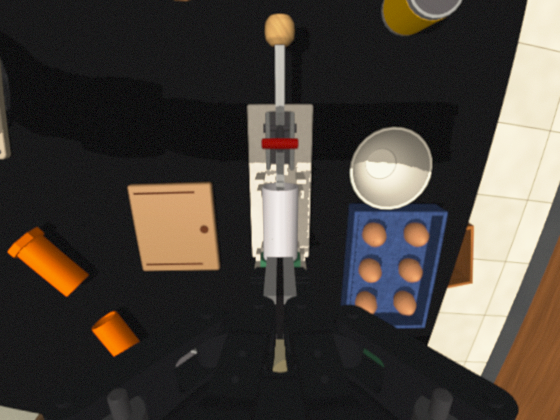

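The wrist view has the press straight up the image: bar at (280,143), knob (280,30), barrel mouth at row 186, rear base edge at row 105. I check these against the model.

```bash
python3 -c "
from h import *
c=ld('w0')
def f(n,u,v,z):
    p=atz(c,u,v,z)-O; print(n,np.round([p@X,p@D,z],4))
f('bar',280,143,.154);f('knob',279.5,30,.08);f('mouth',280,186,.09);f('rearL',249,105,.02);f('rearR',312,105,.02)
f('barrel low',280,250,.107)
"
```

```text
bar [0.0004 0.0666 0.154 ]
knob [0.     0.2066 0.08  ]
mouth [ 0.0002 -0.0028  0.09  ]
rearL [-0.0485  0.1117  0.02  ]
rearR [0.051  0.1114 0.02  ]
barrel low [ 0.     -0.0982  0.107 ]
```

Emit:
move_arm --motion '[[[-0.001, 0, 0.045], [0, 0, 0], -1], [[0, 0, 0.045], [0, 0, 0], -1], [[0, 0, 0.045], [0, 0, 0], -1], [[0, 0, 0.045], [0, 0, 0], -1], [[0, 0, 0.045], [0, 0, 0], -1], [[0, 0, 0.045], [0, 0, 0], -1], [[0, 0, 0], [0, 0, 0], -1]]'

```text
clock: 3.75
position: [0.6024, -0.0732, 0.1453]
ee_rot: [0.671, 0.742, -0.003, -0.003]
ft_force: [-0.1, -0.8, -1.3]
grip_width: -0.0
grasp_force: 0.0
```

Emit:
move_arm --motion '[[[0.016, 0, 0], [0, 0, 0], -1], [[0.016, 0, 0], [0, 0, 0], -1], [[0.016, 0, 0], [0, 0, 0], -1], [[0.016, 0, 0], [0, 0, 0], -1], [[0.016, 0, 0], [0, 0, 0], -1], [[0.012, 0, 0], [0, 0, 0], -1], [[0, 0, 0], [0, 0, 0], -1], [[0, 0, 0], [0, 0, 0], -1]]'

```text
clock: 4.55
position: [0.5986, -0.0027, 0.1498]
ee_rot: [0.669, 0.743, -0.0, 0.0]
ft_force: [0.2, 0.4, -0.4]
grip_width: -0.002
grasp_force: 0.0
```

Emit:
move_arm --motion '[[[-0.005, 0, -0.03], [0, 0, 0], -1], [[0, 0, -0.05], [0, 0, 0], -1], [[0, 0, -0.05], [0, 0, 0], -1], [[0, 0, -0.05], [0, 0, 0], -1], [[0.03, 0, 0], [0, 0, 0], 1], [[0, 0, 0], [0, 0, 0], 1], [[0, 0, 0], [0, 0, 0], 1]]'

```text
clock: 5.25
position: [0.5965, 0.0157, 0.2844]
ee_rot: [0.669, 0.743, -0.0, -0.0]
ft_force: [-0.1, -0.5, -0.3]
grip_width: 0.507
grasp_force: 0.0
```

```bash
python3 -c "
from h import *
to(L(0,.208,.2),Rg(),4)
snap('wrist','w1')"
```

```text
local now [0.0004 0.1113 0.2844] t 5.25 F [-0.1 -0.5 -0.3] grip 0.5068470044956919 0.0 q [ 0.46  0.32 -0.72  1.36  0.21  1.54 -0.14]
shift m [ 0.0967 -0.0005  0.0844] |d| 0.128 rows 4 each [ 0.0322 -0.0002  0.0281] turn deg [-0.03  0.02 -0.1 ] each [-0.0002  0.0001 -0.0006]
```

View pics/w1.png

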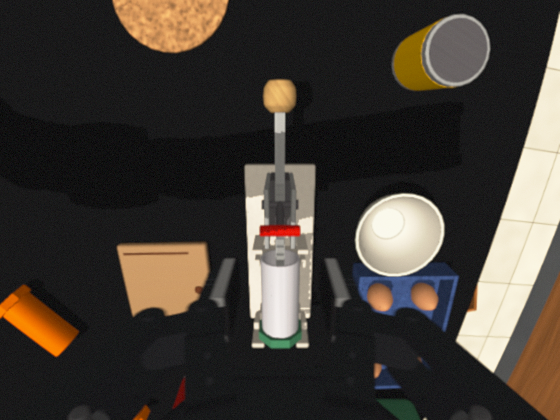

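The bar is now at (280,231) between the barrel mouth (row 255) and the housing, so it doesn't look flipped; I check the numbers.

```bash
python3 -c "
from h import *
c=ld('w1')
for n,v,z in(('bar',231,.154),('flip',231,.141),('knob',97,.08)):
    p=atz(c,280,v,z)-O; print(n,np.round([p@X,p@D,z],4))
for y,z in((.065,.154),(.122,.141)): print(y,proj(c,L(0,y,z)))
o=manip.get_obs();print(o['position'], -np.array(c['R']).T@c['t'])
"
```

```text
bar [0.0003 0.0651 0.154 ]
flip [0.0003 0.0597 0.141 ]
knob [0.0005 0.2049 0.08  ]
0.065 (np.float64(279.72570262115516), np.float64(231.11274918095435))
0.122 (np.float64(279.65553211013474), np.float64(176.97243047164892))
[0.59651121 0.01506823 0.2840865 ] [0.58751945 0.0974077  0.46338424]
```

Not flipped: the fingertip rode over the bar (z rose to 0.150). I go again about 13 mm lower.

Emit:
move_arm --motion '[[[-0.041, 0, 0], [0, 0, 0], -1], [[-0.041, 0, 0], [0, 0, 0], -1], [[-0.041, 0, 0], [0, 0, 0], -1], [[0, 0, 0.05], [0, 0, 0], -1], [[0, 0, 0.05], [0, 0, 0], -1], [[0, 0, 0.05], [0, 0, 0], -1], [[0, 0, 0.035], [0, 0, 0], -1], [[0, 0, 0.014], [0, 0, 0], -1], [[0, 0, 0], [0, 0, 0], -1], [[0, 0, 0], [0, 0, 0], -1]]'

```text
clock: 6.3
position: [0.6069, -0.0759, 0.1368]
ee_rot: [0.669, 0.743, 0.0, 0.001]
ft_force: [0.9, 0.3, 0.7]
grip_width: -0.001
grasp_force: 0.0
```

```bash
python3 -c "
from h import *
to(L(0,.095,.134),Rg(),8)"
```

```text
local now [0.001  0.0191 0.1368] t 6.3 F [0.9 0.3 0.7] grip -0.000979041955591578 0.0 q [ 0.56  0.42 -0.66  1.55  0.26  1.27 -0.03]
shift m [ 0.0759 -0.0011  0.0027] |d| 0.076 rows 8 each [ 0.0127 -0.0002  0.0005] turn deg [ 0.07  0.02 -0.13] each [ 0.0002  0.0001 -0.0004]
```

Emit:
move_arm --motion '[[[0.013, 0, 0.001], [0, 0, 0], -1], [[0.013, 0, 0.001], [0, 0, 0], -1], [[0.013, 0, 0], [0, 0, 0], -1], [[0.013, 0, 0], [0, 0, 0], -1], [[0.013, 0, 0], [0, 0, 0], -1], [[0.013, 0, 0], [0, 0, 0], -1], [[0.013, 0, 0], [0, 0, 0], -1], [[0.013, 0, 0], [0, 0, 0], -1], [[0.006, 0, 0], [0, 0, 0], -1], [[0, 0, 0], [0, 0, 0], -1], [[0, 0, 0], [0, 0, 0], -1]]'

```text
clock: 7.4
position: [0.5977, 0.0061, 0.134]
ee_rot: [0.669, 0.743, -0.0, 0.0]
ft_force: [-0.5, -0.8, -0.2]
grip_width: 0.0
grasp_force: 0.0
```

```bash
python3 -c "
from h import *
to(L(0,.095,.134),Rg(),8)
c=snap('wrist','w2')
hsv=cv2.cvtColor(c['pixels'],cv2.COLOR_RGB2HSV)
m=cv2.inRange(hsv,(0,180,80),(5,255,255))|cv2.inRange(hsv,(174,180,80),(180,255,255))
n,l,s,ce=cv2.connectedComponentsWithStats(m)
print([(s[i],ce[i].round()) for i in range(1,n) if s[i][4]>40])
for y,z in((.065,.154),(.1,.156),(.122,.141)): print(y,proj(c,L(0,y,z)))"
```

```text
local now [0.0005 0.1016 0.134 ] t 7.4 F [-0.5 -0.8 -0.2] grip 0.0004192384966506197 0.0 q [ 0.46  0.4  -0.69  1.59  0.26  1.25 -0.17]
shift m [-0.0066 -0.0005  0.    ] |d| 0.007 rows 8 each [-0.0011 -0.0001  0.    ] turn deg [-0.    0.02 -0.12] each [-0.      0.0001 -0.0003]
[]
0.065 (np.float64(279.55310037729095), np.float64(310.1113010314603))
0.1 (np.float64(279.44646901649065), np.float64(261.25343468502047))
0.122 (np.float64(279.3786030489645), np.float64(216.13710874989926))
```

View pics/w2.png

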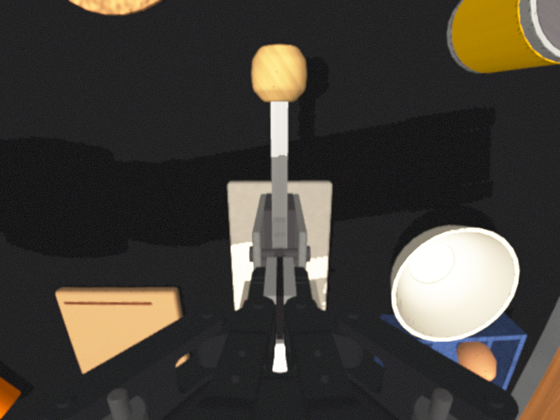

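The bar isn't visible at its flipped place (row 216). I look at the scene camera crop.

```bash
python3 -c "
from h import *
c=ld('w2');print(proj(c,L(0,.1016,.134)))
s=snap('scene','s1');t=snap('top','t1')
a=cv2.imread('pics/s1.png')[180:290,170:290];b=cv2.imread('pics/t1.png')[110:220,230:350]
cv2.imwrite('pics/c1.png',np.hstack([cv2.resize(i,(396,363),interpolation=cv2.INTER_CUBIC) for i in(a,b)]))
print(proj(s,L(0,.065,.154)),proj(s,L(0,.122,.141)))"
```

```text
(np.float64(279.4440446185503), np.float64(242.57122184459956))
(np.float64(231.69389847482282), np.float64(222.17173064699148)) (np.float64(242.27796533151468), np.float64(237.6634592646972))
```

View pics/c1.png

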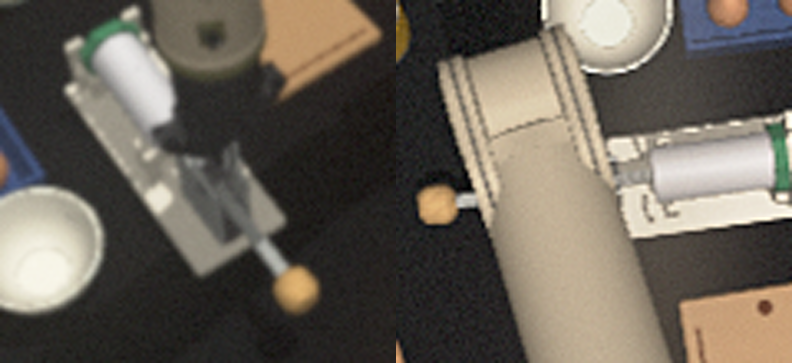

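Emit:
move_arm --motion '[[[0, 0, -0.03], [0, 0, 0], -1], [[0, 0, -0.03], [0, 0, 0], -1], [[0, 0, -0.03], [0, 0, 0], -1], [[0, 0, -0.05], [0, 0, 0], -1], [[0, 0, -0.05], [0, 0, 0], -1], [[0, 0, 0], [0, 0, 0], -1]]'

```text
clock: 8.15
position: [0.5997, 0.0067, 0.282]
ee_rot: [0.669, 0.743, 0.003, 0.003]
ft_force: [0.5, 0.7, 0.6]
grip_width: -0.002
grasp_force: 0.0
```

```bash
cat >> h.py <<'E'
def red(f):
    c=snap('wrist',f)
    hsv=cv2.cvtColor(c['pixels'],cv2.COLOR_RGB2HSV)
    m=cv2.inRange(hsv,(0,170,60),(4,255,255))|cv2.inRange(hsv,(175,170,60),(180,255,255))
    n,l,s,ce=cv2.connectedComponentsWithStats(m)
    for i in range(1,n):
        if s[i][4]>30:
            print(s[i],ce[i].round(1),[np.round([(p-O)@X,(p-O)@D,z],4) for z in(.141,.154) for p in[atz(c,*ce[i],z)]])
    for y,z in((.065,.154),(.122,.141)): print(y,np.round(proj(c,L(0,y,z))))
E
python3 -c "
from h import *
to(L(0,.095,.134),Rg(),8)
red('w3')"
```

```text
local now [0.0025 0.102  0.282 ] t 8.15 F [0.5 0.7 0.6] grip -0.002270768133141422 0.0 q [ 0.47  0.32 -0.71  1.37  0.21  1.53 -0.13]
shift m [-0.0069 -0.0037  0.148 ] |d| 0.148 rows 8 each [-0.0012 -0.0006  0.0247] turn deg [ 0.44  0.05 -0.13] each [ 0.0012  0.0001 -0.0004]
[257 217  40  12 405] [276.9 222.5] [array([1.00e-04, 6.16e-02, 1.41e-01]), array([0.0002, 0.0666, 0.154 ])]
0.065 [277. 224.]
0.122 [276. 169.]
```

Emit:
move_arm --motion '[[[-0.034, -0.003, 0], [0, 0, 0], -1], [[-0.034, -0.002, 0], [0, 0, 0], -1], [[-0.034, 0, 0], [0, 0, 0], -1], [[0, 0, 0.06], [0, 0, 0], -1], [[0, 0, 0.06], [0, 0, 0], -1], [[0, 0, 0.05], [0, 0, 0], -1], [[0, 0, 0.027], [0, 0, 0], -1], [[0, 0, 0], [0, 0, 0], -1], [[0.02, 0, 0], [0, 0, 0], -1], [[0.013, 0, 0], [0, 0, 0], -1], [[0, 0, 0], [0, 0, 0], -1]]'

```text
clock: 9.3
position: [0.6, -0.0422, 0.1305]
ee_rot: [0.668, 0.744, 0.001, 0.001]
ft_force: [0.1, -0.3, 0.9]
grip_width: 0.001
grasp_force: 0.0
```

```bash
python3 -c "
from h import *
to(L(0,.095,.134),Rg(),8)
red('w4');s=snap('scene','s4');c=ld('w4')
a=c['pixels'][200:410,180:380,::-1];b=s['pixels'][190:270,190:270,::-1]
cv2.imwrite('pics/c4.png',np.hstack([cv2.resize(a,(400,420)),cv2.resize(b,(400,420),interpolation=cv2.INTER_CUBIC)]))"
```

```text
local now [-0.0023  0.0534  0.1305] t 9.3 F [ 0.1 -0.3  0.9] grip 0.0010505329022102634 0.0 q [ 0.53  0.4  -0.67  1.58  0.26  1.25 -0.08]
shift m [ 0.0416  0.0024 -0.0035] |d| 0.042 rows 8 each [ 0.0069  0.0004 -0.0006] turn deg [ 0.15 -0.02  0.11] each [ 0.0004 -0.0001  0.0003]
[ 245  229   81   23 1687] [284.6 240.1] [array([0.0002, 0.0598, 0.141 ]), array([-1.00e-04,  6.56e-02,  1.54e-01])]
0.065 [285. 241.]
0.122 [285. 133.]
```

View pics/c4.png

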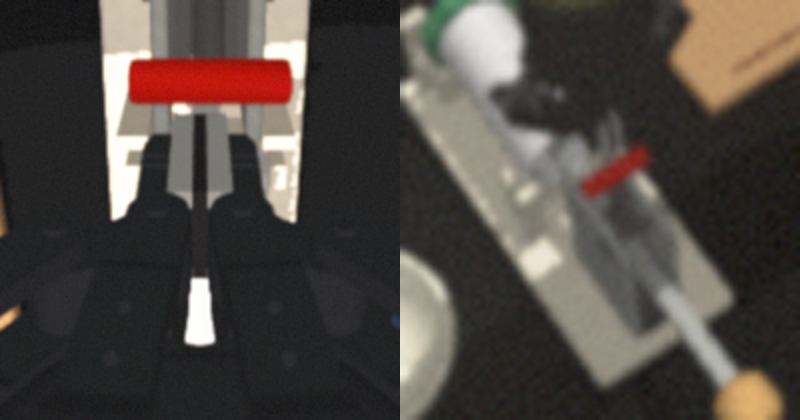

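The fingertips stand just in front of the bar, nearly touching. I push in small steps and track the red bar by code.

Emit:
move_arm --motion '[[[0.008, 0, 0], [0, 0, 0], -1], [[0.008, 0, 0], [0, 0, 0], -1], [[0.008, 0, 0], [0, 0, 0], -1], [[0, 0, 0], [0, 0, 0], -1]]'

```text
clock: 9.8
position: [0.5974, -0.0261, 0.1289]
ee_rot: [0.669, 0.744, 0.0, -0.0]
ft_force: [0.6, 0.0, -0.3]
grip_width: 0.001
grasp_force: 0.0
```

```bash
python3 -c "
from h import *
to(L(0,.095,.134),Rg(),8)
red('w5')"
```

```text
local now [-0.0032  0.0697  0.1289] t 9.8 F [ 0.6  0.  -0.3] grip 0.0009351015198198168 0.0 q [ 0.51  0.4  -0.68  1.59  0.26  1.24 -0.11]
shift m [ 0.0253  0.0032 -0.0051] |d| 0.026 rows 8 each [ 0.0042  0.0005 -0.0008] turn deg [ 0.01 -0.02 -0.01] each [ 0.     -0.0001 -0.    ]
[247 257  19  22 237] [254.3 264.7] [array([-0.0191,  0.0605,  0.141 ]), array([-0.0179,  0.0676,  0.154 ])]
[294 257  32  22 514] [311.9 266.4] [array([0.0161, 0.0593, 0.141 ]), array([0.0145, 0.0665, 0.154 ])]
0.065 [286. 269.]
0.122 [286. 164.]
```

Emit:
move_arm --motion '[[[0.008, 0, 0], [0, 0, 0], -1], [[0.008, 0, 0], [0, 0, 0], -1], [[0, 0, 0], [0, 0, 0], -1]]'

```text
clock: 10.15
position: [0.5961, -0.0141, 0.1289]
ee_rot: [0.669, 0.744, 0.0, -0.0]
ft_force: [0.2, 0.2, -0.2]
grip_width: -0.003
grasp_force: 0.0
```

```bash
python3 -c "
from h import *
to(L(0,.095,.134),Rg(),8)
red('w6')"
```

```text
local now [-0.0032  0.0817  0.1289] t 10.15 F [ 0.2  0.2 -0.2] grip -0.0025722426720809224 0.0 q [ 0.49  0.4  -0.68  1.6   0.26  1.24 -0.13]
shift m [ 0.0133  0.0032 -0.0051] |d| 0.015 rows 8 each [ 0.0022  0.0005 -0.0008] turn deg [ 0.01 -0.02 -0.02] each [ 0.     -0.0001 -0.    ]
[247 277   4  16  31] [248.6 283.5] [array([-0.023 ,  0.0592,  0.141 ]), array([-0.0215,  0.0673,  0.154 ])]
[309 276  16  21 299] [316.8 285.8] [array([0.0197, 0.0575, 0.141 ]), array([0.0178, 0.0658, 0.154 ])]
0.065 [286. 287.]
0.122 [286. 186.]
```

```bash
python3 -c "
from h import *
c=ld('w4');s=ld('s4');x,y,z=-.0023,.0534,.1305
for h in(0,.01,.02,.03,.04,.05):
    print(h,[np.round(proj(c,L(x,y+e,z+h)),1) for e in(0,.011)],np.round(proj(s,L(x,y+.011,z+h)),1))
print(manip.get_obs()['position'],-np.array(c['R']).T@c['t'],np.round(c['R'],3))
print(np.round(proj(s,L(0,.065,.154)),1))
# can the scene camera see mismatch: bar in wrist vs press base corner at different heights
"
```

```text
0 [array([280.3, 242.5]), array([280.4, 226.5])] [232.8 225.7]
0.01 [array([280.4, 249.4]), array([280.5, 232.7])] [232.6 224. ]
0.02 [array([280.5, 257.1]), array([280.6, 239.6])] [232.3 222.3]
0.03 [array([280.6, 265.5]), array([280.7, 247.2])] [232.1 220.5]
0.04 [array([280.8, 275. ]), array([280.8, 255.8])] [231.8 218.8]
0.05 [array([280.9, 285.7]), array([281. , 265.6])] [231.5 217. ]
[ 0.59615847 -0.01482154  0.12888081] [0.5901357  0.03931114 0.30954071] [[ 0.994  0.108  0.003]
 [ 0.102 -0.942  0.319]
 [ 0.037 -0.317 -0.948]]
[231.7 222.2]
```

Both cameras agree: the real fingertips sit about 40 mm behind (above) the reported TCP, so the fingers simply pass over the bar. I back off, go 30 mm lower, and push again.

Emit:
move_arm --motion '[[[0, 0, -0.02], [0, 0, 0], -1], [[-0.037, 0.004, 0], [0, 0, 0], -1], [[-0.037, 0, 0], [0, 0, 0], -1], [[0, 0, 0.02], [0, 0, 0], -1], [[0, 0, 0.02], [0, 0, 0], -1], [[0, 0, 0.013], [0, 0, 0], -1], [[0, 0, 0.006], [0, 0, 0], -1], [[0, 0, 0], [0, 0, 0], -1]]'

```text
clock: 11.0
position: [0.6046, -0.0695, 0.099]
ee_rot: [0.669, 0.744, -0.0, -0.001]
ft_force: [0.5, 0.1, -0.4]
grip_width: -0.001
grasp_force: 0.0
```

Emit:
move_arm --motion '[[[0.013, 0, 0], [0, 0, 0], -1], [[0.013, 0, 0], [0, 0, 0], -1], [[0.013, 0, 0], [0, 0, 0], -1], [[0.013, 0, 0], [0, 0, 0], -1], [[0.01, 0, 0], [0, 0, 0], -1], [[0, 0, 0], [0, 0, 0], -1]]'

```text
clock: 11.6
position: [0.6, -0.0223, 0.0998]
ee_rot: [0.668, 0.744, 0.0, -0.0]
ft_force: [0.7, 0.5, -0.0]
grip_width: 0.002
grasp_force: 0.0
```

```bash
python3 -c "
from h import *
to(L(0,.095,.134),Rg(),8)
red('w7')"
```

```text
local now [-0.0002  0.0731  0.0998] t 11.6 F [ 0.7  0.5 -0. ] grip 0.0022173697421485664 0.0 q [ 0.49  0.43 -0.67  1.62  0.28  1.19 -0.13]
shift m [ 0.0219  0.0002 -0.0342] |d| 0.041 rows 8 each [ 0.0037  0.     -0.0057] turn deg [ 0.02 -0.02  0.02] each [ 0.     -0.0001  0.0001]
[ 231  219  101   27 2403] [280.8 232.1] [array([-1.00e-04,  9.76e-02,  1.41e-01]), array([-0.0002,  0.103 ,  0.154 ])]
0.065 [281. 305.]
0.122 [281. 183.]
```

The bar now moves (about y 0.10). A bit more push.

Emit:
move_arm --motion '[[[0.008, 0, 0], [0, 0, 0], -1], [[0.008, 0, 0], [0, 0, 0], -1], [[0, 0, 0], [0, 0, 0], -1], [[0, 0, 0], [0, 0, 0], -1], [[0, 0, 0], [0, 0, 0], -1]]'

```text
clock: 12.15
position: [0.5989, -0.0126, 0.0995]
ee_rot: [0.669, 0.743, -0.0, 0.0]
ft_force: [1.0, -0.3, -0.5]
grip_width: 0.001
grasp_force: 0.0
```

```bash
python3 -c "
from h import *
to(L(0,.205,.15),Rg(),4)
red('w8')
c=ld('w8')
hsv=cv2.cvtColor(c['pixels'],cv2.COLOR_RGB2HSV);m=cv2.inRange(hsv,(8,80,90),(24,230,255))
m[150:]=0
n,l,s,ce=cv2.connectedComponentsWithStats(m)
for i in range(1,n):
    if s[i][4]>300: p=atz(c,*ce[i],.08)-O;print(s[i],ce[i],p@X,p@D)"
```

```text
local now [-0.0003  0.0829  0.0995] t 12.15 F [ 1.  -0.3 -0.5] grip 0.0012377544465808521 0.0 q [ 0.48  0.43 -0.67  1.62  0.28  1.19 -0.15]
shift m [ 0.1221  0.     -0.0505] |d| 0.132 rows 4 each [ 0.0407  0.     -0.0168] turn deg [ 0.    0.01 -0.12] each [ 0.      0.0001 -0.0007]
[ 234  197   94   28 2407] [280.4 210.4] [array([-0.0003,  0.1186,  0.141 ]), array([-0.0003,  0.123 ,  0.154 ])]
0.065 [281. 322.]
0.122 [281. 204.]
[ 246    0   68   69 4068] [279.52728614  32.92453294] -0.0005230556731223426 0.20697307056483377
```

The pawl has tipped over (bar at y≈0.119–0.122). Now over to the knob, opening the hand on the way.

Emit:
move_arm --motion '[[[-0.004, 0, -0.045], [0, 0, 0], -1], [[0, 0, -0.045], [0, 0, 0], 1], [[0, 0, -0.045], [0, 0, 0], 1], [[0.056, 0, 0], [0, 0, 0], 1], [[0.056, 0, 0], [0, 0, 0], 1], [[0.056, 0, 0], [0, 0, 0], 1], [[0, 0, 0.045], [0, 0, 0], 1], [[0, 0, 0.045], [0, 0, 0], 1], [[0, 0, 0], [0, 0, 0], 1]]'

```text
clock: 13.1
position: [0.5835, 0.1091, 0.1292]
ee_rot: [0.669, 0.743, -0.003, -0.002]
ft_force: [-0.1, -0.2, 0.6]
grip_width: 0.998
grasp_force: 0.0
```

```bash
python3 -c "
from h import *
to(L(0,.206,.024),Rg(),4)
red('w9')"
```

```text
local now [-0.0027  0.2056  0.1292] t 13.1 F [-0.1 -0.2  0.6] grip 0.998391918613759 0.0 q [ 0.32  0.41 -0.73  1.6   0.28  1.26 -0.36]
shift m [0.0005 0.0034 0.1051] |d| 0.105 rows 4 each [0.0002 0.0011 0.035 ] turn deg [-0.39  0.04 -0.09] each [-0.0022  0.0002 -0.0005]
[253 354  63  19 969] [283.3 362.1] [array([-0.0005,  0.1187,  0.141 ]), array([-0.0006,  0.1318,  0.154 ])]
0.065 [284. 430.]
0.122 [284. 358.]
```

Emit:
move_arm --motion '[[[0, 0.002, 0.035], [0, 0, 0], 1], [[0, 0, 0.035], [0, 0, 0], 1], [[0, 0, 0.035], [0, 0, 0], 1], [[0, 0, 0.033], [0, 0, 0], 1], [[0, 0, 0], [0, 0, 0], 1], [[0, 0, 0], [0, 0, 0], -1], [[0, 0, 0], [0, 0, 0], -1], [[0, 0, 0], [0, 0, 0], -1], [[0, 0, 0], [0, 0, 0], -1], [[0, 0, 0], [0, 0, 0], -1]]' --newtons 40

```text
clock: 14.15
position: [0.5865, 0.1102, 0.0316]
ee_rot: [0.669, 0.743, -0.001, -0.0]
ft_force: [-12.3, -1.9, 15.3]
grip_width: 0.429
grasp_force: 38.6
```

Grip is on the knob, but high of centre (36.5 of 39 mm, with upward force). I reopen, lower 8 mm and grip again.

Emit:
move_arm --motion '[[[0, 0, 0], [0, 0, 0], 1], [[0, 0, 0], [0, 0, 0], 1], [[0, 0, 0.009], [0, 0, 0], 1], [[0, 0, 0], [0, 0, 0], 1]]'

```text
clock: 14.55
position: [0.5871, 0.11, 0.0221]
ee_rot: [0.669, 0.743, -0.0, -0.0]
ft_force: [-0.9, -0.7, -0.0]
grip_width: 1.0
grasp_force: 0.0
```

```bash
python3 -c "
from h import *
to(L(0,.206,.020),Rg(),1)"
```

```text
local now [0.001  0.2061 0.0221] t 14.55 F [-0.9 -0.7 -0. ] grip 0.9997831972123291 0.0 q [ 0.28  0.52 -0.69  1.69  0.37  1.06 -0.42]
shift m [-0.0001 -0.001   0.0021] |d| 0.002 rows 1 each [-0.0001 -0.0013  0.0028] turn deg [-0.06  0.01 -0.11] each [-0.0014  0.0002 -0.0024]
```

Emit:
move_arm --motion '[[[0, -0.0025, 0.001], [0, 0, 0], 1], [[0, 0, 0], [0, 0, 0], -1], [[0, 0, 0], [0, 0, 0], -1], [[0, 0, 0], [0, 0, 0], -1], [[0, 0, 0], [0, 0, 0], -1], [[0, 0, 0], [0, 0, 0], -1]]' --newtons 40

```text
clock: 15.15
position: [0.5864, 0.1102, 0.0228]
ee_rot: [0.669, 0.743, 0.001, 0.0]
ft_force: [2.2, -0.5, 2.7]
grip_width: 0.428
grasp_force: 39.8
```

Emit:
move_arm --motion '[[[0.014, 0, 0], [0, 0, 0], -1], [[0.014, 0, 0], [0, 0, 0], -1], [[0.014, 0, 0], [0, 0, 0], -1], [[0.014, 0, 0], [0, 0, 0], -1], [[0.014, 0, 0], [0, 0, 0], -1], [[0.014, 0, 0], [0, 0, 0], -1], [[0.014, 0, 0], [0, 0, 0], -1], [[0.014, 0, 0], [0, 0, 0], -1], [[0.008, 0, 0], [0, 0, 0], -1], [[0, 0, 0], [0, 0, 0], -1]]'

```text
clock: 16.15
position: [0.5765, 0.2018, 0.0228]
ee_rot: [0.669, 0.744, 0.001, -0.0]
ft_force: [3.3, 4.1, 3.5]
grip_width: 0.429
grasp_force: 40.0
```

```bash
python3 -c "
from h import *
to(L(0,.206,.020),Rg(),1)"
```

```text
local now [2.000e-04 2.985e-01 2.280e-02] t 16.15 F [3.3 4.1 3.5] grip 0.4285722669065699 39.995302855968475 q [ 0.13  0.55 -0.7   1.65  0.39  1.08 -0.58]
shift m [-0.0925 -0.0002  0.0026] |d| 0.092 rows 1 each [-0.1233 -0.0002  0.0035] turn deg [ 0.09 -0.1  -0.01] each [ 0.002  -0.0021 -0.0001]
```

Emit:
move_arm --motion '[[[0.01, 0, 0], [0, 0, 0], -1], [[0.01, 0, 0], [0, 0, 0], -1], [[0, 0, 0], [0, 0, 0], -1]]'

```text
clock: 16.45
position: [0.576, 0.2059, 0.0223]
ee_rot: [0.671, 0.741, -0.005, 0.004]
ft_force: [-1.4, -25.9, 18.5]
grip_width: 0.425
grasp_force: 41.2
```

Emit:
move_arm --motion '[[[0.006, 0, 0], [0, 0, 0], -1], [[0.006, 0, 0], [0, 0, 0], -1], [[0, 0, 0], [0, 0, 0], -1]]'

```text
clock: 16.75
position: [0.5755, 0.2089, 0.0213]
ee_rot: [0.673, 0.74, -0.008, 0.005]
ft_force: [-3.0, -40.2, 19.2]
grip_width: 0.433
grasp_force: 41.8
```

```bash
python3 -c "
from h import *
to(L(0,.206,.020),Rg(),1)"
```

```text
local now [0.     0.3056 0.0213] t 16.75 F [ -3.  -40.2  19.2] grip 0.43294577864788675 41.79804190993309 q [ 0.1   0.56 -0.69  1.64  0.41  1.1  -0.62]
shift m [-0.0996  0.0012  0.0031] |d| 0.1 rows 1 each [-0.1328  0.0016  0.0042] turn deg [-0.26  1.06 -0.7 ] each [-0.0057  0.0236 -0.0155]
```

The force rose to 40 N at the stop after about 97 mm (starting s≈0.028, within the range given). I relax the pull, release and rise.

Emit:
move_arm --motion '[[[-0.011, 0, 0], [0, 0, 0], -1], [[-0.01, 0, 0], [0, 0, 0], -1], [[0, 0, 0], [0, 0, 0], -1], [[0, 0, 0], [0, 0, 0], 1], [[0, 0, 0], [0, 0, 0], 1], [[0, 0, 0], [0, 0, 0], 1], [[0, 0, -0.04], [0, 0, 0], 1], [[0, 0, -0.06], [0, 0, 0], 1], [[0, 0, -0.06], [0, 0, 0], 1], [[0, 0, -0.06], [0, 0, 0], 1], [[0, 0, -0.06], [0, 0, 0], 1], [[0, 0, 0], [0, 0, 0], 1]]'

```text
clock: 17.95
position: [0.5771, 0.2099, 0.2389]
ee_rot: [0.669, 0.743, 0.004, 0.002]
ft_force: [0.6, -0.0, -0.4]
grip_width: 1.002
grasp_force: 0.0
```

```bash
python3 -c "
from h import *
to(L(0,-.13,.3),Rg(30),8)
red('w10')
c=ld('w10')
hsv=cv2.cvtColor(c['pixels'],cv2.COLOR_RGB2HSV);m=cv2.inRange(hsv,(8,80,90),(24,230,255))
n,l,s,ce=cv2.connectedComponentsWithStats(m)
for i in range(1,n):
    if s[i][4]>300: p=atz(c,*ce[i],.08)-O;q=atz(c,*ce[i],.006);print(s[i],ce[i],p@X,p@D,q)"
```

```text
local now [0.0017 0.3064 0.2389] t 17.95 F [ 0.6 -0.  -0.4] grip 1.002337416428567 0.0 q [ 0.16  0.38 -0.77  1.4   0.26  1.46 -0.5 ]
shift m [-0.4363 -0.0008 -0.0622] |d| 0.441 rows 8 each [-0.0727 -0.0001 -0.0104] turn deg [ 0.5  29.86  0.08] each [0.0014 0.083  0.0002]
[259 350  38  12 396] [277.5 355.9] [array([-0.0004,  0.1187,  0.141 ]), array([-0.0004,  0.1313,  0.154 ])]
0.065 [278. 399.]
0.122 [278. 354.]
[  38    0   99   19 1397] [91.20186113  7.0329277 ] -0.18519899013645316 0.48946858188380743 [0.32924588 0.3897635  0.006     ]
[  108    76   120   123 11477] [167.59562603 137.30974993] -0.11860222809746311 0.35869769284298564 [0.42689734 0.23989818 0.006     ]
[ 259  173   35   35 1014] [276.50394477 189.75936884] -0.0007982816657676851 0.2994255958151958 [0.57734994 0.18332015 0.006     ]
[ 525  294   35  121 2139] [547.77980365 357.67601683] 0.41796029556129943 0.03264138410240903 [ 1.11942976 -0.08577701  0.006     ]
[184 356  27  29 505] [199.34257426 367.22178218] -0.11256210162247252 0.037858266145759795 [ 0.47577386 -0.14816904  0.006     ]
```

```bash
python3 -c "
from h import *
snap('top','t2');snap('scene','s2')
for f,w in(('top0',(0,.207)),('scene0',(0,.207)),('t2',(0,.302)),('s2',(0,.302))):
    c=ld(f);u,v=proj(c,L(0,w[1],.08))
    hsv=cv2.cvtColor(c['pixels'],cv2.COLOR_RGB2HSV);m=cv2.inRange(hsv,(8,70,60),(26,255,255))
    n,l,s,ce=cv2.connectedComponentsWithStats(m)
    for i in range(1,n):
        if s[i][4]>30 and np.hypot(ce[i][0]-u,ce[i][1]-v)<12: p=atz(c,*ce[i],.08)-O;print(f,s[i],ce[i].round(1),np.round([p@X,p@D],4))
"
```

```text
top0 [236 166  13  12 131] [242.  171.6] [0.0008 0.2059]
scene0 [252 260  15  16 177] [259.4 267.4] [-0.0016  0.2079]
s2 [270 283  16  16 185] [277.6 290.8] [-0.0021  0.3008]
```

The scene and wrist views both give a knob travel of about 93 mm, and it stopped hard there. So the plunger is back on its stop, within a couple of mm. Next I go above the barrel and tilt the hand 20°, leaning back toward the plunger.

Emit:
move_arm --motion '[[[-0.03, 0, -0.04], [0, 0, 0], 1], [[-0.052, 0, -0.04], [0, 0, 0], 1], [[-0.06, 0, 0], [0, 0, 0], 1], [[-0.06, 0, 0], [0, 0, 0], 1], [[-0.06, 0, 0], [0, 0, 0], 1], [[-0.06, 0, 0], [0, 0, 0], 1], [[-0.06, 0, 0], [0, 0, 0], 1], [[-0.06, 0, 0], [0, 0, 0], 1], [[-0.06, 0, 0], [0, -0.148, 0], 1], [[0, 0, 0], [0, -0.148, 0], 1], [[0, 0, 0], [0, -0.148, 0], 1], [[0, 0, 0], [0, 0, 0], 1]]'

```text
clock: 19.3
position: [0.6144, -0.1617, 0.2897]
ee_rot: [0.656, 0.735, -0.117, 0.129]
ft_force: [0.2, 0.3, 0.1]
grip_width: 1.0
grasp_force: 0.0
```

```bash
python3 -c "
from h import *
R=Rg(-20);G=L(0,-.05,.08);P=G+.059*R.apply([0,0,1])
to(P+[0,0,.1],R,5)
to(P,R,5)
c=snap('wrist','w11')"
```

```text
local now [-0.0007 -0.067   0.2897] t 19.3 F [0.2 0.3 0.1] grip 0.9996107084531551 0.0 q [ 0.45  0.31 -0.6   1.38  0.52  1.52 -0.05]
shift m [0.0536 0.0013 0.1562] |d| 0.165 rows 5 each [0.0143 0.0004 0.0417] turn deg [-0.07  0.05  0.42] each [-0.0003  0.0002  0.0018]
local now [-0.0007 -0.067   0.2897] t 19.3 F [0.2 0.3 0.1] grip 0.9996107084531551 0.0 q [ 0.45  0.31 -0.6   1.38  0.52  1.52 -0.05]
shift m [0.0879 0.0017 0.2501] |d| 0.265 rows 5 each [0.0234 0.0005 0.0667] turn deg [-0.07  0.05  0.42] each [-0.0003  0.0002  0.0018]
```

Emit:
move_arm --motion '[[[0.0147, 0.0003, 0.0417], [0, 0, 0.001], 1], [[0.0147, 0.0003, 0.0417], [0, 0, 0.001], 1], [[0.0147, 0.0003, 0.0417], [0, 0, 0.001], 1], [[0.0147, 0.0003, 0.0417], [0, 0, 0.001], 1], [[0.0147, 0.0003, 0.0417], [0, 0, 0.001], 1], [[0.0147, 0.0003, 0.0417], [0, 0, 0.001], 1], [[0.0147, 0.0003, 0.0417], [0, 0, 0.001], 1], [[0.0073, 0, 0.021], [0, 0, 0.001], 1], [[0.0073, 0, 0.021], [0, 0, 0.001], 1], [[0, 0, 0], [0, 0, 0], 1]]'

```text
clock: 20.35
position: [0.6156, -0.1695, 0.0248]
ee_rot: [0.662, 0.73, -0.116, 0.128]
ft_force: [-0.3, -0.1, 0.6]
grip_width: 1.006
grasp_force: 0.0
```

```bash
python3 -c "
from h import *
R=Rg(-20);G=L(0,-.05,.08);P=G+.059*R.apply([0,0,1])
to(P,R,1)"
```

```text
local now [-0.0004 -0.0749  0.0248] t 20.35 F [-0.3 -0.1  0.6] grip 1.0062776278252172 0.0 q [ 0.41  0.52 -0.53  1.69  0.69  1.09 -0.32]
shift m [ 0.0045  0.0003 -0.0014] |d| 0.005 rows 1 each [ 0.006   0.0004 -0.0019] turn deg [-0.21 -0.07 -0.47] each [-0.0047 -0.0016 -0.0105]
```

Free of contact. I close on the barrel.

Emit:
move_arm --motion '[[[0.005, 0, -0.0015], [0, 0, -0.006], 1], [[0, 0, 0], [0, 0, 0], -1], [[0, 0, 0], [0, 0, 0], -1], [[0, 0, 0], [0, 0, 0], -1], [[0, 0, 0], [0, 0, 0], -1], [[0, 0, 0], [0, 0, 0], -1]]' --newtons 90

```text
clock: 20.95
position: [0.6174, -0.1651, 0.0282]
ee_rot: [0.66, 0.731, -0.115, 0.13]
ft_force: [-2.2, 2.9, 5.3]
grip_width: 0.61
grasp_force: 93.6
```

Emit:
move_arm --motion '[[[-0.0046, 0, -0.0125], [0, 0, 0], -1], [[-0.0046, 0, -0.0125], [0, 0, 0], -1], [[-0.0046, 0, -0.0125], [0, 0, 0], -1], [[-0.0046, 0, -0.0125], [0, 0, 0], -1], [[0, 0, 0], [0, 0, 0], -1]]'

```text
clock: 21.45
position: [0.6175, -0.1656, 0.0686]
ee_rot: [0.66, 0.731, -0.115, 0.13]
ft_force: [0.5, -0.2, -4.9]
grip_width: 0.608
grasp_force: 95.1
```

Emit:
move_arm --motion '[[[-0.0137, 0, -0.0376], [0, 0, 0], -1], [[-0.0182, 0, -0.0501], [0, 0, 0], -1], [[-0.0182, 0, -0.0501], [0, 0, 0], -1], [[-0.0182, 0, -0.0501], [0, 0, 0], -1], [[-0.0182, 0, -0.0501], [0, 0, 0], -1], [[-0.0182, 0, -0.0501], [0, 0, 0], -1], [[0, 0, 0], [0, 0, 0], -1]]'

```text
clock: 22.15
position: [0.6181, -0.1653, 0.3028]
ee_rot: [0.66, 0.73, -0.114, 0.133]
ft_force: [-0.0, 0.0, -4.3]
grip_width: 0.605
grasp_force: 96.5
```

```bash
python3 -c "
from h import *
o=manip.get_obs()
to(np.array([.45,.18,o['position'][2]]),None,12)"
```

```text
local now [ 0.0026 -0.071   0.3028] t 22.15 F [-0.   0.  -4.3] grip 0.6054631976977785 96.54782314784825 q [ 0.45  0.31 -0.6   1.36  0.52  1.53 -0.05]
shift m [ 0.3383 -0.132  -0.1251] |d| 0.384 rows 12 each [ 0.0376 -0.0147 -0.0139] turn deg [0. 0. 0.] each [0. 0. 0.]
```

Emit:
move_arm --motion '[[[0.0376, -0.0147, -0.0139], [0, 0, 0], -1], [[0.0376, -0.0147, -0.0139], [0, 0, 0], -1], [[0.0376, -0.0147, -0.0139], [0, 0, 0], -1], [[0.0376, -0.0147, -0.0139], [0, 0, 0], -1], [[0.0376, -0.0147, -0.0139], [0, 0, 0], -1], [[0.0376, -0.0147, -0.0139], [0, 0, 0], -1], [[0.0376, -0.0147, -0.0139], [0, 0, 0], -1], [[0.0376, -0.0147, -0.0139], [0, 0, 0], -1], [[0.0376, -0.0147, -0.0139], [0, 0, 0], -1], [[0.0376, -0.0147, -0.0139], [0, 0, 0], -1], [[0.0376, -0.0147, -0.0139], [0, 0, 0], -1], [[0.0376, -0.0147, -0.0139], [0, 0, 0], -1]]'

```text
clock: 23.35
position: [0.4469, 0.1807, 0.2975]
ee_rot: [0.66, 0.731, -0.116, 0.129]
ft_force: [1.1, -0.2, -4.2]
grip_width: 0.61
grasp_force: 96.4
```

Emit:
move_arm --motion '[[[0, 0, 0], [0, 0.15, 0], -1], [[0, 0, 0], [0, 0.15, 0], -1], [[0, 0, 0], [0, 0.15, 0], -1], [[0, 0, 0], [0, 0.15, 0], -1], [[0, 0, 0], [0, 0.15, 0], -1], [[0, 0, 0], [0, 0.15, 0], -1], [[0, 0, 0], [0, 0, 0], -1]]'

```text
clock: 24.05
position: [0.4481, 0.1753, 0.2961]
ee_rot: [0.662, 0.727, 0.119, -0.133]
ft_force: [0.3, -0.7, -5.7]
grip_width: 0.604
grasp_force: 96.7
```

```bash
python3 -c "
from h import *
to(np.array([.45,.18,.35]),Rg(70),8)"
```

```text
local now [-0.1302  0.2857  0.2961] t 24.05 F [ 0.3 -0.7 -5.7] grip 0.6043712657401072 96.679832842201 q [ 0.47 -0.03 -0.64  1.71 -0.38  1.44 -0.02]
shift m [ 0.0232  0.0022 -0.0489] |d| 0.054 rows 8 each [ 0.0039  0.0004 -0.0081] turn deg [ 0.42 49.39 -0.62] each [ 0.0012  0.1372 -0.0017]
```

Emit:
move_arm --motion '[[[0, 0, 0], [-0.06, 0, 0.1556], -1], [[0, 0, 0], [-0.06, 0, 0.1556], -1], [[0, 0, 0], [-0.06, 0, 0.1556], -1], [[0, 0, 0], [-0.06, 0, 0.1556], -1], [[0, 0, -0.03], [0, 0.15, 0], -1], [[0, 0, -0.03], [0, 0.15, 0], -1], [[0, 0, -0.03], [0, 0.15, 0], -1], [[0, 0, 0], [0, 0, 0], -1], [[0, 0, 0], [0, 0, 0], -1]]'

```text
clock: 24.95
position: [0.4341, 0.1516, 0.3567]
ee_rot: [0.787, 0.51, 0.293, -0.187]
ft_force: [-0.5, 0.6, -4.5]
grip_width: 0.608
grasp_force: 97.1
```

```bash
cat >> h.py <<'E'
def Rf(yaw,tilt): return Ro.from_euler('z',yaw,degrees=True)*Rg(tilt)
def st():
    o=manip.get_obs();R=Ro.from_quat(o['ee_rot']).as_matrix();z=R[:,2]
    print('pos',np.round(o['position'],4),'toolx',R[:,0].round(3),'z az',np.degrees(np.arctan2(z[1],z[0])).round(1),'down',np.degrees(np.arcsin(-z[2])).round(1),'grasp',np.round(o['position']-.058*z,4),'q',np.round(o['joint_pos'],2),'t',o['clock'],o['grip_width'],np.round(o['ft_force'],1))
E
python3 -c "
from h import *
st();to(np.array([.45,.2,.3]),Rf(-30,70),4)"
```

```text
pos [0.4341 0.1516 0.3567] toolx [0.308 0.693 0.652] z az 65.5 down 49.3 grasp [0.4184 0.1172 0.4007] q [ 0.54 -0.34 -0.34  1.97 -0.82  1.38 -0.1 ] t 24.95 0.60841085127345 [-0.5  0.6 -4.5]
local now [-0.1467  0.2637  0.3567] t 24.95 F [-0.5  0.6 -4.5] grip 0.60841085127345 97.10847938898951 q [ 0.54 -0.34 -0.34  1.97 -0.82  1.38 -0.1 ]
shift m [ 0.0015 -0.0056  0.076 ] |d| 0.076 rows 4 each [ 0.0005 -0.0019  0.0253] turn deg [ 0.37 29.32  0.05] each [0.0021 0.1629 0.0003]
```

```bash
python3 -c "
from h import *
o=manip.get_obs();z=Ro.from_quat(o['ee_rot']).apply([0,0,1])
to(np.array([.435,.235,.22])+.058*z,Rf(-30,70),6)"
```

```text
local now [-0.1467  0.2637  0.3567] t 24.95 F [-0.5  0.6 -4.5] grip 0.60841085127345 97.10847938898951 q [ 0.54 -0.34 -0.34  1.97 -0.82  1.38 -0.1 ]
shift m [-0.031  -0.0339  0.2114] |d| 0.216 rows 6 each [-0.0069 -0.0075  0.047 ] turn deg [ 0.37 29.32  0.05] each [0.0014 0.1086 0.0002]
```

Emit:
move_arm --motion '[[[-0.007, -0.0075, 0.047], [0, 0, 0], -1], [[-0.007, -0.0075, 0.047], [0, 0, 0], -1], [[-0.007, -0.0075, 0.047], [0, 0, 0], -1], [[-0.007, -0.0075, 0.047], [0, 0, 0], -1], [[-0.007, -0.0075, 0.047], [0, 0, 0], -1], [[-0.007, -0.0075, 0.047], [0, 0, 0], -1], [[0, 0, 0], [0, 0.11, 0], -1], [[0, 0, 0], [0, 0.11, 0], -1], [[0, 0, 0], [0, 0, 0], -1]]'

```text
clock: 25.85
position: [0.4495, 0.2701, 0.1743]
ee_rot: [0.758, 0.492, 0.359, -0.232]
ft_force: [0.2, 0.6, -5.0]
grip_width: 0.608
grasp_force: 97.7
```

```bash
python3 -c "
from h import *
st();z=Rf(-30,70).apply([0,0,1])
to(np.array([.427,.238,.16])+.058*z,Rf(-30,70),6)"
```

```text
pos [0.4495 0.2701 0.1743] toolx [0.258 0.58  0.773] z az 65.9 down 39.4 grasp [0.4312 0.2291 0.2111] q [ 0.4  -0.15 -0.51  2.33 -1.24  0.85  0.3 ] t 25.85 0.6079402183219815 [ 0.2  0.6 -5. ]
local now [-0.1188  0.3799  0.1743] t 25.85 F [ 0.2  0.6 -5. ] grip 0.6079402183219815 97.71408972563222 q [ 0.4  -0.15 -0.51  2.33 -1.24  0.85  0.3 ]
shift m [-0.0162 -0.0076  0.034 ] |d| 0.038 rows 6 each [-0.0036 -0.0017  0.0076] turn deg [ 1.700e-01  1.936e+01 -1.000e-02] each [ 0.0006  0.0717 -0.    ]
```

The arm is near its limits on q4 and q5 with the tool pointing this way. I tip the tool back upright and yaw about 126°, so it can point in from the other side.

Emit:
move_arm --motion '[[[0, 0, 0], [0, -0.16, 0], -1], [[0, 0, 0], [0, -0.16, 0], -1], [[0, 0, 0], [0, -0.16, 0], -1], [[0, 0, 0], [0, -0.16, 0], -1], [[0, 0, 0], [0, -0.16, 0], -1], [[0, 0, 0], [0, -0.16, 0], -1], [[0, 0, 0], [0, -0.16, 0], -1], [[0, 0, -0.05], [0, 0, 0], -1], [[0, 0, -0.05], [0, 0, 0], -1], [[0, 0, 0], [0, 0, 0], -1]]'

```text
clock: 26.85
position: [0.4521, 0.2713, 0.2573]
ee_rot: [0.838, 0.544, 0.022, -0.008]
ft_force: [0.4, 0.9, -4.7]
grip_width: 0.612
grasp_force: 97.8
```

Emit:
move_arm --motion '[[[0, 0, 0], [0, 0, 0.18], -1], [[0, 0, 0], [0, 0, 0.18], -1], [[0, 0, 0], [0, 0, 0.18], -1], [[0, 0, 0], [0, 0, 0.18], -1], [[0, 0, 0], [0, 0, 0.18], -1], [[0, 0, 0], [0, 0, 0.18], -1], [[0, 0, 0], [0, 0, 0.18], -1], [[0, 0, 0], [0, 0, 0.18], -1], [[0, 0, 0], [0, 0, 0.18], -1], [[0, 0, 0], [0, 0, 0.18], -1], [[0, 0, 0], [0, 0, 0], -1]]'

```text
clock: 27.95
position: [0.4499, 0.2685, 0.2519]
ee_rot: [0.991, -0.132, 0.008, -0.018]
ft_force: [-0.8, -0.3, -5.5]
grip_width: 0.608
grasp_force: 97.6
```

```bash
python3 -c "
from h import *
st();to(np.array([.427,.2,.3]),Rf(-156,0),1)"
```

```text
pos [0.4499 0.2685 0.2519] toolx [ 0.965 -0.262  0.012] z az 58.0 down 87.7 grasp [0.4487 0.2665 0.3099] q [ 0.16  0.12 -0.83  1.63  0.08  1.39 -2.51] t 27.95 0.6079590686767611 [-0.8 -0.3 -5.5]
local now [-0.1186  0.3783  0.2519] t 27.95 F [-0.8 -0.3 -5.5] grip 0.6079590686767611 97.5509142363444 q [ 0.16  0.12 -0.83  1.63  0.08  1.39 -2.51]
shift m [-0.0036  0.0702 -0.0509] |d| 0.087 rows 1 each [-0.0048  0.0936 -0.0678] turn deg [-2.35  0.23 44.74] each [-0.0523  0.005   0.9942]
```

Emit:
move_arm --motion '[[[0, 0, 0], [0, 0.15, 0], -1], [[0, 0, 0], [0, 0.15, 0], -1], [[0, 0, 0], [0, 0.15, 0], -1], [[0, 0, 0], [0, 0.15, 0], -1], [[0, 0, 0], [0, 0.15, 0], -1], [[0, 0, 0], [0, 0, 0], -1]]'

```text
clock: 28.55
position: [0.4466, 0.2702, 0.2558]
ee_rot: [0.954, -0.127, 0.271, 0.015]
ft_force: [-0.1, 0.3, -4.2]
grip_width: 0.609
grasp_force: 98.2
```

```bash
python3 -c "
from h import *
st();R=Rf(-160,34);to(np.array([.427,.25,.25])+.058*R.apply([0,0,1]),R,6)"
```

```text
pos [0.4466 0.2702 0.2558] toolx [ 0.821 -0.234  0.521] z az -10.7 down 58.5 grasp [0.4168 0.2759 0.3053] q [ 0.5  -0.4  -1.18  1.95  0.06  0.99 -2.58] t 28.55 0.6085849958972864 [-0.1  0.3 -4.2]
local now [-0.1217  0.3803  0.2558] t 28.55 F [-0.1  0.3 -4.2] grip 0.6085849958972864 98.18191001890227 q [ 0.5  -0.4  -1.18  1.95  0.06  0.99 -2.58]
shift m [-0.0209  0.0513  0.048 ] |d| 0.073 rows 6 each [-0.0047  0.0114  0.0107] turn deg [-28.52   3.41  40.41] each [-0.1056  0.0126  0.1496]
```

Limits again (q7, q2). I fit a kinematic model from the logged poses, to choose a heading that is reachable.

```bash
cat > kin.py <<'E'
from h import *
from scipy.optimize import least_squares
import itertools
dat=[([1.231,.332,-.065,1.46,.022,1.35,-.088],[.195,-.594,.195],[.9875,.1577,0,0]),
([1.34,.32,-.23,1.16,.07,1.67,1.24],[.1949,-.5944,.354],[.668,.744,-.001,.001]),
([.53,.34,-.68,1.19,.21,1.68,0],[.6057,-.0693,.3508],[.67,.743,0,-.001]),
([.56,.42,-.66,1.55,.26,1.27,-.03],[.6069,-.0759,.1368],[.669,.743,0,.001]),
([.28,.52,-.69,1.69,.37,1.06,-.42],[.5871,.11,.0221],[.669,.743,0,0]),
([.16,.38,-.77,1.4,.26,1.46,-.5],[.5771,.2099,.2389],[.669,.743,.004,.002]),
([.45,.31,-.6,1.38,.52,1.52,-.05],[.6144,-.1617,.2897],[.656,.735,-.117,.129]),
([.41,.52,-.53,1.69,.69,1.09,-.32],[.6156,-.1695,.0248],[.662,.73,-.116,.128]),
([.47,-.03,-.64,1.71,-.38,1.44,-.02],[.4481,.1753,.2961],[.662,.727,.119,-.133]),
([.54,-.34,-.34,1.97,-.82,1.38,-.1],[.4341,.1516,.3567],[.787,.51,.293,-.187]),
([.4,-.15,-.51,2.33,-1.24,.85,.3],[.4495,.2701,.1743],[.758,.492,.359,-.232]),
([.16,.12,-.83,1.63,.08,1.39,-2.51],[.4499,.2685,.2519],[.991,-.132,.008,-.018]),
([.5,-.4,-1.18,1.95,.06,.99,-2.58],[.4466,.2702,.2558],[.954,-.127,.271,.015])]
AX='zyzyzyz'
def fk(p,q,s):
    R=Ro.from_euler('z',p[24]);T=p[:3].copy()
    for i in range(7):
        R=R*Ro.from_euler(AX[i],s[i]*q[i]+p[25+i]); T=T+R.apply(p[3*i+3:3*i+6])
    return R,T
def res(p,s):
    r=[]
    for q,P,Q in dat:
        R,T=fk(p,q,s);r+=[(T-P)*5,(Ro.from_quat(Q).inv()*R).as_rotvec()]
    return np.r_[np.concatenate(r),.02*p[:24],.05*p[25:]]
def fit():
    best=None
    for s in itertools.product((1,-1),repeat=4):
        for o in(0,np.pi/2,np.pi,-np.pi/2):
            S=[s[0],1,s[1],1,s[2],1,s[3]];p=np.zeros(32);p[24]=0;p[31]=o
            f=lambda p,S=S,o=o:np.r_[res(p,S)[:-7],.05*(p[25:31]),.05*(p[31]-o)]
            k=least_squares(f,p,max_nfev=40)
            if best is None or k.cost<best[0]: best=(k.cost,S,k.x)
    return best
if __name__=='__main__':
    b=fit();pickle.dump(b,open('kin.pkl','wb'));print(b[0],b[1]);print(b[2][:24].reshape(8,3).round(3));print(b[2][24:].round(3))
    r=res(b[2],b[1])[:78].reshape(13,6);print('pos err mm',(np.linalg.norm(r[:,:3],axis=1)*200).round(1),'rot',np.degrees(np.linalg.norm(r[:,3:],axis=1)).round(1))
E
time OMP_NUM_THREADS=2 timeout 500 python3 kin.py
```

```text
0.001027279952032874 [-1, 1, -1, 1, -1, 1, -1]
[[-0.006 -0.001  0.124]
 [ 0.005 -0.007  0.124]
 [ 0.001 -0.007  0.223]
 [-0.006 -0.015  0.223]
 [-0.011 -0.015  0.246]
 [ 0.01   0.001  0.246]
 [-0.002  0.001  0.184]
 [ 0.     0.     0.184]]
[-0.000e+00 -0.000e+00 -4.000e-03  1.000e-03  3.000e-03  0.000e+00
  1.000e-03  1.572e+00]
pos err mm [2.2 2.5 1.6 4.3 2.2 1.2 2.4 0.5 1.9 1.6 0.2 2.4 1.1] rot [0.  0.3 0.3 0.6 0.3 0.3 0.3 0.1 0.5 0.3 0.3 0.4 0.3]
real	5m1.940s
user	4m56.622s
sys	0m0.175s
```

The fit is good to 2 mm. It is a clean spherical-wrist arm with links 0.248/0.446/0.491/0.368. Now I search headings for the standing pose.

```bash
cat > ik.py <<'E'
from kin import *
b=pickle.load(open('kin.pkl','rb'))
lo=np.array([-2.6,-.5,-1.47,.16,-1.27,.06,-2.6]);hi=np.array([2.6,2.12,1.34,2.42,4.41,2.06,2.6])
def FK(q): return fk(b[2],q,b[1])
def pose(az,down,G):  # tool x up, heading az, nose down
    a,d=np.radians([az,down]);z=np.array([np.cos(a)*np.cos(d),np.sin(a)*np.cos(d),-np.sin(d)])
    y=np.array([np.sin(a),-np.cos(a),0]);x=np.cross(y,z); x=x if x[2]>0 else -x;y=np.cross(z,x)
    return Ro.from_matrix(np.c_[x,y,z]),np.array(G)+.058*z
def ik(R,P,n=12,seed=0,q0=None):
    rg=np.random.default_rng(seed);best=(-9,None);mid=(lo+hi)/2
    for i in range(n):
        s=q0 if (q0 is not None and i==0) else rg.uniform(lo+.1,hi-.1)
        f=lambda q:np.r_[(FK(q)[1]-P)*10,(R.inv()*FK(q)[0]).as_rotvec()*3,.03*((q-mid)/(hi-lo)*2)**3]
        k=least_squares(f,s,bounds=(lo,hi),max_nfev=40);r=f(k.x)
        if np.abs(r[:6]).max()<.06:
            m=np.minimum(k.x-lo,hi-k.x).min()
            if m>best[0]: best=(m,k.x)
    return best
E
cat > run.py <<'E'
from ik import *
import sys
G=[.44,.25,.092]
for down in(20,40):
    for az in range(-120,121,30):
        m,q=ik(*pose(az,down,G),n=6); print(down,az,round(m,2),None if q is None else q.round(2),flush=True)
E
OMP_NUM_THREADS=2 timeout 240 python3 run.py
```

```text
20 -120 0.01 [-1.03  1.08  0.48  1.21  0.09  2.05  2.09]
20 -90 0.25 [-1.12  0.9   0.25  1.47  0.49  1.81  2.14]
20 -60 0.4 [-1.02  0.7  -0.12  1.8   0.94  1.66  2.06]
20 -30 0.25 [-0.83  0.55 -0.44  2.17  1.37  1.53  2.  ]
20 0 -9 None
20 30 -9 None
20 60 -9 None
20 90 0.3 [ 1.01  0.97 -1.14  2.12 -0.61  0.69  0.58]
20 120 0.62 [ 0.6   0.92 -0.85  1.76 -0.5   1.25  0.63]
40 -120 0.25 [-0.76  0.79  0.03  1.38  0.23  1.81  1.84]
40 -90 0.35 [-0.68  0.69 -0.3   1.58  0.62  1.71  1.97]
40 -60 0.48 [-0.59  0.55 -0.54  1.85  0.94  1.54  2.12]
40 -30 0.26 [-0.44  0.38 -0.74  2.16  1.22  1.28  2.28]
40 0 0.0 [ 0.04  0.2  -1.1   2.42  1.57  0.88  2.43]
40 30 -9 None
40 60 0.0 [ 1.13  0.58 -1.47  2.39 -0.84  0.1   0.16]
40 90 0.29 [ 0.83  0.56 -1.07  2.13 -0.63  0.68  0.36]
40 120 0.59 [ 0.45  0.64 -0.74  1.83 -0.46  1.14  0.55]
```

Heading az ≈ 100–105° is comfortable and stays clear of the pawl and knob. I undo the yaw: tool upright, then turn back.

```bash
cat > run.py <<'E'
from ik import *
q0=np.array([.6,.92,-.85,1.76,-.5,1.25,.63])
for az in(98,104,110):
    m,q=ik(*pose(az,20,[.425,.24,.092]),n=2,q0=q0);print(az,m,None if q is None else q.round(2))
st();R=Rf(8,0);to(np.array([.46,.22,.3]),R,18)
E
OMP_NUM_THREADS=2 timeout 100 python3 run.py
```

```text
98 0.3600077279986733 [ 0.94  0.92 -1.07  2.06 -0.58  0.86  0.6 ]
104 0.43206269649369644 [ 0.87  0.92 -1.02  1.99 -0.54  0.97  0.6 ]
110 0.4936192746848186 [ 0.79  0.92 -0.98  1.92 -0.5   1.07  0.59]
pos [0.4466 0.2702 0.2558] toolx [ 0.821 -0.234  0.521] z az -10.7 down 58.5 grasp [0.4168 0.2759 0.3053] q [ 0.5  -0.4  -1.18  1.95  0.06  0.99 -2.58] t 28.55 0.6085849958972864 [-0.1  0.3 -4.2]
local now [-0.1217  0.3803  0.2558] t 28.55 F [-0.1  0.3 -4.2] grip 0.6085849958972864 98.18191001890227 q [ 0.5  -0.4  -1.18  1.95  0.06  0.99 -2.58]
shift m [ 0.0457  0.0435 -0.0259] |d| 0.068 rows 18 each [ 0.0034  0.0032 -0.0019] turn deg [  31.06  -21.59 -115.72] each [ 0.0383 -0.0266 -0.1429]
```

Emit:
move_arm --motion '[[[0, 0, 0], [0, -0.15, 0], -1], [[0, 0, 0], [0, -0.15, 0], -1], [[0, 0, 0], [0, -0.15, 0], -1], [[0, 0, 0], [0, -0.15, 0], -1], [[0, 0, 0], [0, -0.1, 0], -1], [[0, 0, 0], [0, 0, 0], -1]]'

```text
clock: 29.15
position: [0.4514, 0.267, 0.2544]
ee_rot: [0.991, -0.131, -0.002, -0.026]
ft_force: [-0.3, 0.2, -4.6]
grip_width: 0.611
grasp_force: 98.1
```

```bash
python3 -c "
from h import *
st();R=Rf(8,0);to(np.array([.45,.22,.3]),R,18)"
```

```text
pos [0.4514 0.267  0.2544] toolx [ 0.966 -0.259 -0.01 ] z az 86.7 down 87.1 grasp [0.4513 0.264  0.3123] q [ 0.5   0.23 -1.24  1.61  0.19  1.42 -2.58] t 29.15 0.6110932736730017 [-0.3  0.2 -4.6]
local now [-0.1172  0.3765  0.2544] t 29.15 F [-0.3  0.2 -4.6] grip 0.6110932736730017 98.07921598898247 q [ 0.5   0.23 -1.24  1.61  0.19  1.42 -2.58]
shift m [ 0.0103  0.0434 -0.048 ] |d| 0.065 rows 18 each [ 0.0008  0.0032 -0.0036] turn deg [  -2.38   -2.62 -119.07] each [-0.0029 -0.0032 -0.147 ]
```

Emit:
move_arm --motion '[[[0, 0, -0.004], [0, 0, -0.177], -1], [[0, 0, -0.004], [0, 0, -0.177], -1], [[0, 0, -0.004], [0, 0, -0.177], -1], [[0, 0, -0.004], [0, 0, -0.177], -1], [[0, 0, -0.004], [0, 0, -0.177], -1], [[0, 0, -0.004], [0, 0, -0.177], -1], [[0, 0, -0.004], [0, 0, -0.177], -1], [[0, 0, -0.004], [0, 0, -0.177], -1], [[0, 0, -0.004], [0, 0, -0.177], -1], [[0, 0, -0.004], [0, 0, -0.177], -1], [[0, 0, -0.004], [0, 0, -0.177], -1], [[0, 0, -0.004], [0, 0, -0.177], -1]]'

```text
clock: 30.35
position: [0.4482, 0.2676, 0.292]
ee_rot: [0.759, 0.651, 0.019, -0.014]
ft_force: [0.6, 0.6, -4.5]
grip_width: 0.604
grasp_force: 98.2
```

Emit:
move_arm --motion '[[[0, 0, -0.004], [0, 0, -0.177], -1], [[0, 0, -0.004], [0, 0, -0.177], -1], [[0, 0, -0.004], [0, 0, -0.177], -1], [[0, 0, 0], [0, 0.16, 0], -1], [[0, 0, 0], [0, 0.16, 0], -1], [[0, 0, 0], [0, 0.16, 0], -1], [[0, 0, 0], [0, 0.16, 0], -1], [[0, 0, 0], [0, 0, 0], -1]]'

```text
clock: 31.15
position: [0.45, 0.2621, 0.2984]
ee_rot: [0.589, 0.761, 0.173, -0.208]
ft_force: [-0.7, -0.4, -4.3]
grip_width: 0.614
grasp_force: 98.3
```

```bash
python3 -c "
from h import *
st();R=Rf(8,70);to(np.array([.425,.24,.15])+.058*R.apply([0,0,1]),R,6)"
```

```text
pos [0.45   0.2621 0.2984] toolx [-0.219  0.825  0.521] z az 102.5 down 58.6 grasp [0.4565 0.2326 0.3479] q [ 1.03  0.27 -1.43  1.66 -0.28  1.35 -0.08] t 31.15 0.6143404771857436 [-0.7 -0.4 -4.3]
local now [-0.1192  0.3718  0.2984] t 31.15 F [-0.7 -0.4 -4.3] grip 0.6143404771857436 98.25362659525126 q [ 1.03  0.27 -1.43  1.66 -0.28  1.35 -0.08]
shift m [-0.0538 -0.0327  0.1636] |d| 0.175 rows 6 each [-0.012  -0.0073  0.0364] turn deg [ 0.6  38.62  0.92] each [0.0022 0.143  0.0034]
```

Emit:
move_arm --motion '[[[-0.018, -0.011, 0.0545], [0, 0, 0], -1], [[-0.018, -0.011, 0.0545], [0, 0, 0], -1], [[-0.018, -0.011, 0.0545], [0, 0, 0], -1], [[0, 0, 0], [0, 0.143, 0], -1], [[0, 0, 0], [0, 0.143, 0], -1], [[0, 0, 0], [0, 0, 0], -1]]'

```text
clock: 31.75
position: [0.4198, 0.2871, 0.1722]
ee_rot: [0.564, 0.734, 0.238, -0.293]
ft_force: [-0.6, 0.2, -5.5]
grip_width: 0.608
grasp_force: 98.5
```

```bash
python3 -c "
from h import *
st();R=Rf(8,70);to(np.array([.425,.24,.15])+.058*R.apply([0,0,1]),R,4)"
```

```text
pos [0.4198 0.2871 0.1722] toolx [-0.191  0.689  0.699] z az 103.4 down 45.6 grasp [0.4292 0.2477 0.2136] q [ 1.01  0.51 -1.37  1.93 -0.32  1.05  0.1 ] t 31.75 0.607833591425298 [-0.6  0.2 -5.5]
local now [-0.1466  0.4     0.1722] t 31.75 F [-0.6  0.2 -5.5] grip 0.607833591425298 98.49222152028233 q [ 1.01  0.51 -1.37  1.93 -0.32  1.05  0.1 ]
shift m [-0.0239 -0.0071  0.0352] |d| 0.043 rows 4 each [-0.008  -0.0024  0.0117] turn deg [ 0.25 25.64  1.08] each [0.0014 0.1425 0.006 ]
```

Good, margins improve going down. Continue the tilt.

Emit:
move_arm --motion '[[[-0.008, -0.0024, 0.0117], [0, 0.1425, 0.004], -1], [[-0.008, -0.0024, 0.0117], [0, 0.1425, 0.004], -1], [[-0.004, -0.0024, 0.0117], [0, 0.1425, 0.004], -1], [[0, -0.0024, 0.0117], [0, 0.1425, 0.004], -1], [[0, 0, 0], [0, 0, 0], -1], [[0, 0, 0], [0, 0, 0], -1]]'

```text
clock: 32.35
position: [0.4086, 0.3059, 0.1428]
ee_rot: [0.501, 0.65, 0.354, -0.448]
ft_force: [-0.4, 0.3, -3.7]
grip_width: 0.608
grasp_force: 98.5
```

```bash
python3 -c "
from h import *
st();R=Rf(8,70);to(np.array([.427,.238,.12])+.058*R.apply([0,0,1]),R,2)
c=snap('scene','s9');snap('wrist','w12');snap('top','t9')
b=c['pixels'][190:350,230:390,::-1];a=ld('t9')['pixels'][150:290,150:330,::-1];
cv2.imwrite('pics/c9.png',np.hstack([cv2.resize(b,(400,400),interpolation=cv2.INTER_CUBIC),cv2.resize(a,(400,400),interpolation=cv2.INTER_CUBIC)]))"
```

```text
pos [0.4086 0.3059 0.1428] toolx [-0.096  0.334  0.938] z az 104.1 down 20.3 grasp [0.4218 0.2531 0.163 ] q [ 1.01  0.95 -1.26  1.99 -0.38  0.97  0.36] t 32.35 0.6079956142635967 [-0.4  0.3 -3.7]
local now [-0.1557  0.4198  0.1428] t 32.35 F [-0.4  0.3 -3.7] grip 0.6079956142635967 98.51846361067146 q [ 1.01  0.95 -1.26  1.99 -0.38  0.97  0.36]
shift m [-0.0455  0.0008 -0.    ] |d| 0.046 rows 2 each [-0.0304  0.0005 -0.    ] turn deg [0.04 0.32 0.66] each [0.0005 0.0036 0.0073]
```

Emit:
move_arm --motion '[[[-0.0304, 0.0005, 0], [0, 0.003, 0.005], -1], [[-0.0304, 0.0005, 0], [0, 0.003, 0.005], -1], [[0, 0, 0], [0, 0, 0], -1], [[-0.0063, 0, 0.0023], [0, 0, 0], -1], [[-0.0063, 0, 0.0023], [0, 0, 0], -1], [[-0.0063, 0, 0.0023], [0, 0, 0], -1], [[-0.0063, 0, 0.0023], [0, 0, 0], -1], [[0, 0, 0], [0, 0, 0], -1], [[0, 0, 0], [0, 0, 0], -1]]'

```text
clock: 33.4
position: [0.413, 0.2909, 0.0795]
ee_rot: [0.503, 0.646, 0.354, -0.453]
ft_force: [-0.9, -0.1, -4.5]
grip_width: 0.609
grasp_force: 98.7
```

```bash
python3 -c "
from h import *
st();R=Rf(8,70);to(np.array([.427,.238,.09])+.058*R.apply([0,0,1]),R,2)
c=snap('scene','s10')
hsv=cv2.cvtColor(c['pixels'],cv2.COLOR_RGB2HSV)
m=cv2.inRange(hsv,(55,80,20),(90,255,255));n,l,s,ce=cv2.connectedComponentsWithStats(m)
for i in range(1,n):
    if s[i][4]>25: print(s[i],ce[i].round(1),atz(c,*ce[i],.02).round(3))
print(np.round(proj(c,np.array([.427,.238,.02])),1),np.round(proj(c,np.array([.427,.238,.136])),1))
"
```

```text
pos [0.413  0.2909 0.0795] toolx [-0.084  0.329  0.941] z az 104.0 down 19.8 grasp [0.4262 0.238  0.0992] q [ 0.97  1.06 -1.15  1.97 -0.32  0.95  0.43] t 33.4 0.6088909397467316 [-0.9 -0.1 -4.5]
local now [-0.1529  0.4044  0.0795] t 33.4 F [-0.9 -0.1 -4.5] grip 0.6088909397467316 98.66029869066551 q [ 0.97  1.06 -1.15  1.97 -0.32  0.95  0.43]
shift m [-0.0089  0.0007  0.003 ] |d| 0.009 rows 2 each [-0.0059  0.0004  0.002 ] turn deg [ 0.07 -0.17  0.11] each [ 0.0008 -0.0019  0.0012]
[127  11  25  48 531] [139.1  36.4] [ 0.496 -1.3    0.02 ]
[265 347  24  24 343] [276.4 359.3] [0.667 0.36  0.02 ]
[323.5 285.2] [328.1 269.5]
```

Emit:
move_arm --motion '[[[-0.0063, 0, 0.0023], [0, 0, 0], -1], [[0, 0, 0], [0, 0, 0], -1], [[-0.0032, 0, 0.0012], [0, 0, 0], -1], [[0, 0, 0], [0, 0, 0], -1]]'

```text
clock: 33.85
position: [0.413, 0.2908, 0.0715]
ee_rot: [0.503, 0.646, 0.354, -0.452]
ft_force: [0.3, 0.3, -5.4]
grip_width: 0.608
grasp_force: 98.7
```

Emit:
move_arm --motion '[[[-0.0032, 0, 0.0012], [0, 0, 0], -1], [[0, 0, 0], [0, 0, 0], -1]]'

```text
clock: 34.05
position: [0.4131, 0.2913, 0.0707]
ee_rot: [0.502, 0.645, 0.355, -0.453]
ft_force: [-1.5, -2.7, 4.7]
grip_width: 0.608
grasp_force: 99.0
```

Emit:
move_arm --motion '[[[-0.0032, 0, 0.0012], [0, 0, 0], -1], [[0, 0, 0], [0, 0, 0], -1]]'

```text
clock: 34.25
position: [0.413, 0.2918, 0.0708]
ee_rot: [0.501, 0.645, 0.356, -0.455]
ft_force: [-4.1, -13.1, 23.5]
grip_width: 0.607
grasp_force: 100.9
```

Contact with the mat at the expected height. I ease the load, loosen the grip gently, then open.

Emit:
move_arm --motion '[[[0.0035, 0, -0.0013], [0, 0, 0], -1], [[0, 0, 0], [0, 0, 0], -1], [[0, 0, 0], [0, 0, 0], -1]]' --newtons 30

```text
clock: 34.55
position: [0.4132, 0.2912, 0.0706]
ee_rot: [0.502, 0.645, 0.355, -0.453]
ft_force: [-0.9, -4.0, 7.1]
grip_width: 0.606
grasp_force: 99.3
```

Emit:
move_arm --motion '[[[0, 0, 0], [0, 0, 0], 0.3], [[0, 0, 0], [0, 0, 0], 0.5], [[0, 0, 0], [0, 0, 0], 0.8], [[0, 0, 0], [0, 0, 0], 1], [[0, 0, 0], [0, 0, 0], 1], [[0, 0, 0], [0, 0, 0], 1]]'

```text
clock: 35.15
position: [0.4131, 0.2908, 0.0694]
ee_rot: [0.503, 0.646, 0.354, -0.452]
ft_force: [0.3, -0.1, 0.5]
grip_width: 1.002
grasp_force: 0.0
```

```bash
python3 -c "
from h import *
st();c=snap('wrist','w13');s=snap('scene','s13')
a=c['pixels'][:,:,::-1];b=s['pixels'][190:350,180:390,::-1]
cv2.imwrite('pics/c13.png',np.hstack([cv2.resize(a,(400,400)),cv2.resize(b,(400,305),interpolation=cv2.INTER_CUBIC)[:400] if 0 else cv2.resize(b,(400,400),interpolation=cv2.INTER_CUBIC)]))"
```

```text
pos [0.4131 0.2908 0.0694] toolx [-0.085  0.329  0.941] z az 104.0 down 19.9 grasp [0.4263 0.2379 0.0891] q [ 0.97  1.07 -1.14  1.96 -0.32  0.94  0.44] t 35.15 1.001735297107401 [ 0.3 -0.1  0.5]
```

View pics/c13.png

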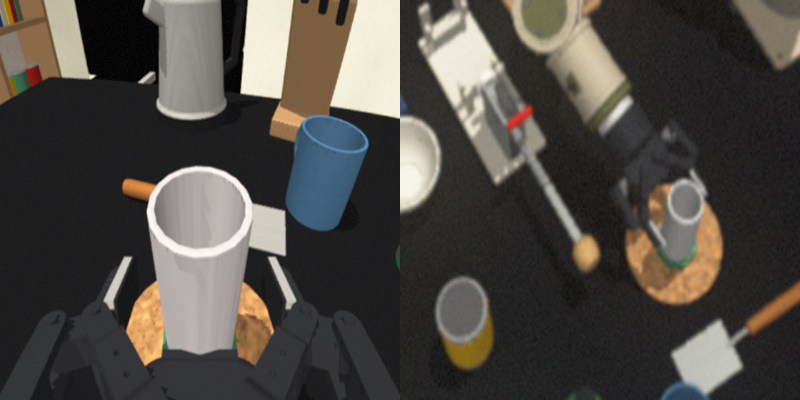

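The barrel stands upright, mouth up, on the mat (scene crop around (680,225)). The pawl bar is back at (520,118) and the knob is out at (587,252). I withdraw straight back along the fingers.

Emit:
move_arm --motion '[[[0, 0, -0.02], [0, 0, 0], 1], [[0, 0, -0.03], [0, 0, 0], 1], [[0, 0, -0.03], [0, 0, 0], 1], [[0, 0, -0.03], [0, 0, 0], 1], [[0.01, 0, -0.03], [0, 0, 0], 1], [[0.02, 0, -0.03], [0, 0, 0], 1], [[0.03, 0, -0.02], [0, 0, 0], 1], [[0.04, 0, 0], [0, 0, 0], 1], [[0.05, 0, 0], [0, 0, 0], 1], [[0, 0, 0], [0, 0, 0], 1], [[0, 0, 0], [0, 0, 0], 1]]'

```text
clock: 36.35
position: [0.4359, 0.1978, 0.2236]
ee_rot: [0.503, 0.646, 0.354, -0.452]
ft_force: [0.1, -0.3, 0.5]
grip_width: 1.0
grasp_force: 0.0
```

```bash
python3 -c "
from h import *
st();s=snap('scene','s14');t=snap('top','t14')
def comp(c,lohi,near,name,z):
    hsv=cv2.cvtColor(c['pixels'],cv2.COLOR_RGB2HSV);m=sum(cv2.inRange(hsv,a,b) for a,b in lohi)
    n,l,st_,ce=cv2.connectedComponentsWithStats(m)
    u=proj(c,near)
    for i in range(1,n):
        if st_[i][4]>8 and np.hypot(*(ce[i]-u))<25: p=atz(c,*ce[i],z);print(name,st_[i],p.round(3),'local',np.round([(p-O)@X,(p-O)@D],3))
for c,k in((s,'s'),(t,'t')):
    comp(c,[((0,150,60),(5,255,255)),((174,150,60),(180,255,255))],L(0,.122,.141),k+' bar',.141)
    comp(c,[((8,70,60),(26,255,255))],L(0,.3,.08),k+' knob',.08)
    comp(c,[((55,60,20),(95,255,255))],np.array([.427,.238,.015]),k+' nut',.015)
"
```

```text
pos [0.4359 0.1978 0.2236] toolx [-0.086  0.33   0.94 ] z az 104.0 down 19.9 grasp [0.4491 0.1449 0.2433] q [ 1.18  0.85 -1.29  1.84 -0.41  1.28  0.32] t 36.35 0.9997368359189516 [ 0.1 -0.3  0.5]
s bar [237 232  13  10  51] [0.594 0.024 0.141] local [-0.002  0.12 ]
s knob [270 283  16  17 183] [0.574 0.204 0.08 ] local [-0.002  0.3  ]
s nut [316 288  19   9  43] [0.435 0.261 0.015] local [-0.134  0.373]
t bar [266 158   6  15  66] [0.597 0.022 0.141] local [0.001 0.118]
t knob [207 170  13  12 129] [0.577 0.203 0.08 ] local [0.001 0.299]
t nut [203 214  14  20  53] [0.425 0.222 0.015] local [-0.149  0.335]
t nut [199 217   8  12  65] [0.428 0.25  0.015] local [-0.142  0.363]
```

```bash
python3 -c "
from h import *
print(order.hand_in())"
```

```text
the job is handed in; nothing more can be done
None
```

The job is handed in at about 36 s: the pawl is flipped back and stays off, the plunger is drawn back to its stop, and the barrel stands upright, mouth up, on the cork mat with the arm clear; the hand-in gave no verdict.

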